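Load a multi-gel caster and key its gate tight

TASK

Get the gel caster ready for pouring: pull its blue gate down, stand every green-combed glass cassette from the rack in the leaning chamber, back against the pad, and fill up to exactly three plates with grey blanks; blanks not needed stay in the rack. Then push the gate back up against the stack and tap one orange wedge into each hook, between hook and gate, thin end toward the middle, until both sit tight and press the stack hard back on the sprung pad. Never let a cassette fall over, and leave the red-capped bottle, the timer and the tip box where they are.

Things in the scene. Friction and masses are not known exactly. Their poses are not given: they have to be found in the camera images.
- caster: fixed gel caster: white foot plate 104 x 176 x 10 mm with a clear open-topped chamber on it that leans back 0.19 rad, gate in front (robot's side), sprung pad behind. Origin: on the desk, below the middle of the gate's hinge line; x points to the back, y to the left, z up.
- cradle: the leaning chamber's frame, origin mid hinge line, 34 mm above the desk; z leans 0.19 rad back, x points back, y left. In it: floor z = 4 mm; side walls' inner faces y = +-53, tops z = 66; free pad's face x = 46.5, rear wall top z = 72 mm. Open above, and in front when the gate is down. Plates stacked back against the pad have their middles at x = 40, 28, 16 mm.
- gate (a joint): blue gate hinged at its foot on the cradle's y axis: 0 = shut, parallel to the chamber, up to 1.25 rad = pulled down to the robot. Stays at any angle (0.06 N m). At 0 it fills cradle x = 0 to 8, |y| < 97, z up to 62 mm; a rubber rib inside (z = 32 to 44, to x = 14) presses the stack, met at about 0.09 rad. Ledge outside at z = 38, 16 mm deep. Notches for the hooks at |y| = 50 to 68.
- gate_handle (a point): middle of the gate's pull bar: round steel bar 12 mm thick, 66 mm long along y, between two end stays; at cradle x = -30, z = 90 mm when the gate is at 0, turning with the gate. Can be pinched from above at any gate angle.
- press_pad (a joint): travel of the sprung rubber pad at the back of the chamber along the cradle's x, in m: 0 = free, 0.0034 = pressed right back on its stop. Spring 2200 N/m, about 7.5 N at the stop; 0.0028 or more is a good clamp.
- hook_left: aluminium draw hook on the left (+y) wall, 12 mm wide, reaching forward through the gate's notch, turned up 21 mm. Axes as the cradle. Origin on its floor at the shut gate's outer face (cradle 0, 59, 38 mm). Finger's inner face at x = -19.4, set so the gap narrows (slope 0.22) to the caster's middle. A spring pulls it back with 5 N; a tight wedge draws it up to 3 mm forward (8 N, then rigid).
- hook_right: the same on the right (-y) wall, mirrored: origin at cradle (0, -59, 38) mm. In either hook the wedge lies on the hook's floor and the gate's ledge, thin end to the caster's middle, one side flat on the gate, and is driven toward the middle from outside; tight when its own x = 10 to 28 mm is at the hook. Its butt still stands out past the gate's end.
- rack: fixed white drying rack, 144 x 112 mm, 38 mm high. Origin: centre of its underside. Five slots in a row along its x (at -52, -26, 0, 26, 52 mm), each 16 mm wide; plates stand in them on a floor 8 mm above the desk, broad sides facing along the rack's x.
- cassette_1: gel cassette (two clear glass plates with white edge spacers and a green comb), 12 mm thick along its own x, 100 mm wide along y, 80 mm tall, with a grip tab on top in the middle, 46 mm wide along y, 8 mm thick, from z = 80 to 116 mm. Origin: centre of its underside, z up; front and back alike; 0.1 to 0.2 kg. starts upright in one of the five slots of the rack; may be absent.
- cassette_2: gel cassette (two clear glass plates with white edge spacers and a green comb), 12 mm thick along its own x, 100 mm wide along y, 80 mm tall, with a grip tab on top in the middle, 46 mm wide along y, 8 mm thick, from z = 80 to 116 mm. Origin: centre of its underside, z up; front and back alike; 0.1 to 0.2 kg. starts upright in one of the five slots of the rack; may be absent.
- cassette_3: gel cassette (two clear glass plates with white edge spacers and a green comb), 12 mm thick along its own x, 100 mm wide along y, 80 mm tall, with a grip tab on top in the middle, 46 mm wide along y, 8 mm thick, from z = 80 to 116 mm. Origin: centre of its underside, z up; front and back alike; 0.1 to 0.2 kg. starts upright in one of the five slots of the rack; may be absent.
- blank_1: solid grey blank, same size and shape as a cassette, 12 mm thick along its own x, 100 mm wide along y, 80 mm tall, with a grip tab on top in the middle, 46 mm wide along y, 8 mm thick, from z = 80 to 116 mm. Origin: centre of its underside, z up; front and back alike; 0.1 to 0.2 kg. starts upright in one of the five slots of the rack.
- blank_2: solid grey blank, same size and shape as a cassette, 12 mm thick along its own x, 100 mm wide along y, 80 mm tall, with a grip tab on top in the middle, 46 mm wide along y, 8 mm thick, from z = 80 to 116 mm. Origin: centre of its underside, z up; front and back alike; 0.1 to 0.2 kg. starts upright in one of the five slots of the rack.
- wedge_1: orange tapered key (wedge), 105 mm long, 17 mm high, lying on the desk, same as the other. Origin: its middle, 8.5 mm above the desk; own x along it to the THIN end. Both long sides taper: thickness 24.5 mm - 0.217 x, from 35 mm at the butt (x = -50) to 15 mm at x = +44, then a nose to 8 mm at x = +52 mm. 0.09 kg, centre of mass at x = -7 mm.
- wedge_2: orange tapered key (wedge), 105 mm long, 17 mm high, lying on the desk, same as the other. Origin: its middle, 8.5 mm above the desk; own x along it to the THIN end. Both long sides taper: thickness 24.5 mm - 0.217 x, from 35 mm at the butt (x = -50) to 15 mm at x = +44, then a nose to 8 mm at x = +52 mm. 0.09 kg, centre of mass at x = -7 mm.
- ethanol_bottle: white reagent bottle with a red cap, 52 mm across, 124 mm tall; bystander. Origin: centre of its underside.
- timer: white bench timer, 68 x 64 x 19 mm; bystander. Origin: centre of its underside.
- tip_box: blue pipette tip box with a clear lid, 68 x 112 x 71 mm; bystander. Origin: centre of its underside.

How it is judged (in metres and radians):
On the way, in this order (a step that is already met when the one before it is completed fails the run):
1. the gate is pulled down (value of joint gate above 0.9 rad), for 0.2 s.
2. every cassette stands in the chamber and the gate is pushed up again against the stack (value of joint gate below 0.16 rad and x of cassette_1 in the frame of cradle between 0.012 and 0.05 m and y of cassette_1 in the frame of cradle between -0.008 and 0.008 m and z of each of cassette_1, cassette_2, cassette_3 in the frame of cradle below 0.01 m and angle between the z axis of each of cassette_1, cassette_2, cassette_3 and the z axis of cradle, either way round below 0.12 rad and x of cassette_2 in the frame of cradle between 0.012 and 0.05 m and y of cassette_2 in the frame of cradle between -0.008 and 0.008 m and x of cassette_3 in the frame of cradle between 0.012 and 0.05 m and y of cassette_3 in the frame of cradle between -0.008 and 0.008 m), for 0.2 s.
At the end, for the whole second after the job is handed in: Gate below 0.05 rad, pad pressed back 2.8 mm or more; every cassette in the chamber (within 8 mm of its middle, on the floor, aligned within 0.12 rad), unused blanks within 20 mm of their start; a wedge at rest in each hook, middle within 35 mm of it, pressing on it with over 3.5 N (x of cassette_1 in the frame of cradle between 0.012 and 0.05 m and y of cassette_1 in the frame of cradle between -0.008 and 0.008 m and z of each of cassette_1, cassette_2, cassette_3 in the frame of cradle below 0.01 m and angle between the z axis of each of cassette_1, cassette_2, cassette_3 and the z axis of cradle, either way round below 0.12 rad and x of cassette_2 in the frame of cradle between 0.012 and 0.05 m and y of cassette_2 in the frame of cradle between -0.008 and 0.008 m and x of cassette_3 in the frame of cradle between 0.012 and 0.05 m and y of cassette_3 in the frame of cradle between -0.008 and 0.008 m and ((x of blank_1 in the frame of cradle between 0.012 and 0.05 m and y of blank_1 in the frame of cradle between -0.008 and 0.008 m and z of blank_1 in the frame of cradle below 0.01 m and angle between the z axis of blank_1 and the z axis of cradle, either way round below 0.12 rad) or distance of blank_1 from where it was at the start of the episode below 0.02 m) and ((x of blank_2 in the frame of cradle between 0.012 and 0.05 m and y of blank_2 in the frame of cradle between -0.008 and 0.008 m and z of blank_2 in the frame of cradle below 0.01 m and angle between the z axis of blank_2 and the z axis of cradle, either way round below 0.12 rad) or distance of blank_2 from where it was at the start of the episode below 0.02 m) and value of joint gate below 0.05 rad and value of joint press_pad above 0.0028 m and (((z of wedge_1 in the frame of hook_left between 0.0045 and 0.0165 m and distance between wedge_1 and hook_left below 0.035 m and contact force between wedge_1 and hook_left above 3.5 N) and (z of wedge_2 in the frame of hook_right between 0.0045 and 0.0165 m and distance between wedge_2 and hook_right below 0.035 m and contact force between wedge_2 and hook_right above 3.5 N)) or ((z of wedge_2 in the frame of hook_left between 0.0045 and 0.0165 m and distance between wedge_2 and hook_left below 0.035 m and contact force between wedge_2 and hook_left above 3.5 N) and (z of wedge_1 in the frame of hook_right between 0.0045 and 0.0165 m and distance between wedge_1 and hook_right below 0.035 m and contact force between wedge_1 and hook_right above 3.5 N))) and linear speed of each of wedge_1, wedge_2 below 0.01 m/s); the robot touches nothing.
It fails at once if a cassette falls over (angle between any of cassette_1, cassette_2, cassette_3's own z axis and vertical above 0.9 rad).
It fails at once if a bystander is disturbed (distance of any of ethanol_bottle, timer, tip_box from where it was at the start of the episode above 0.03 m).
Of cassette_1, cassette_2, cassette_3 only 1 to 3 are there at a start; the rules pass over those that are not, and their reading is None.
At some moment in a run one of wedge_1, wedge_2 may be knocked a few centimetres aside while the robot is not near it.
It also fails if it takes over 210 s, if anything falls off the work surface, if the arm or the gripper's body presses on something with over 40 N, if the wrist force passes 120 N, or if a joint passes its speed limit or range.

ROBOT

A 7-joint arm with a two-finger parallel gripper is mounted at the origin on a cart in front of the work surface, level with it; the furniture and walls round the work are solid. World frame = base frame: x ahead of the robot, y to its left, z up, the work surface at z = 0. Lengths are in m, angles in degrees, forces in N, time in s.
With the tool pointing down it reaches from about 0.35 to 0.9 m from the base axis. Payload 7.2 kg.
Tool frame: the origin (TCP) lies midway between the tips of the shut fingers; the grasp point (between the pads) lies 19 mm behind it (bot.pinch_z is the distance from the TCP to the grasp point, in m); z points along the fingers, y is the line along which they close (so a half turn about z gives the same grasp; the last joint's range is limited). The gripper opens to 88 mm and grips with 3 to 60 N. Pads are 20 mm wide; open, the fingers measure 115 mm over their backs; the gripper's body (75 mm by 178 mm) begins 61 mm behind the grasp point.
Start: joints at [63.53, 23.554, -0.728, 91.456, 0.321, 64.991, -4.71], TCP at [0.24, -0.577, 0.223] pointing down, gripper open.
Joint ranges: [-169.25, 169.25], [-16.82, 113.86], [-84.01, 82.57], [7.8, 145.47], [-59.2, 239.2], [7.22, 106.19], [-163.78, 163.78]. Speed limits (degrees/s): [136.94, 136.94, 172.46, 172.46, 180, 180, 180].

INTERFACE

Orientations are given as [roll, pitch, yaw] about the fixed x, y, z axes, in that order (R = Rz(yaw) Ry(pitch) Rx(roll)).
In Python, from station import bot gives the robot as it stands.
- The arm moves only by the tool step_arm, never from a script. Its argument "deltas" is a list of rows, each a list of 3 entries, a list of its own where there are three numbers: the shift along the tool's x, y, z in mm, then the turn about the tool's z in degrees, then the closure, from 0 (fully open) to 1 (shut). A call has 1 to 20 rows; each row is the pose to reach, as a shift and turn from the pose commanded when the call began, along the tool's axes at that moment; what a row does not reach only later rows make up. A row lasts 1/8 s, in which the tool goes at most 62.5 mm and 10.7 degrees, less where a joint would pass 70% of its speed; a pose out of reach is approached as far as the arm can. A call with a gripper value outside its range is refused whole. The fingers move at their own pace and stop on an object; the grip force is fixed at half the most. Time passes only in rows, so rows that repeat a pose let the fingers close. It gives the time, the measured TCP pose, the force, the opening and the grip force at its end, in the units of the state.
- bot.read_state(): the state, without advancing time (a new reading comes with each control period).
- bot.capture(name): name is "scene" or "top" or "wrist"; returns (picture, depth): 420x560x3 uint8, blue, green, red; 420x560 float32, m along the optical axis (not along the pixel's ray), 0 where there is no reading.
- bot.camera_model(name): a dict with "fx", "fy", "cx", "cy" (pixels), "extrinsics" (4x4, takes a point from camera to world coordinates). Camera axes: x right, y down, z forward; pixel columns grow to the right and rows downward; lengths in m; the calibration is good to about 2 mm. The wrist camera is an equidistant fisheye: a pixel r from the principal point sees the ray r / f radians off the axis. A picture is of the moment at which its call begins: read the wrist's pose just before it. camera_model takes no time and is no camera call; for the wrist camera it gives the pose at the moment of the call.
- bot.sign_off(): hands the job in; it is judged then, once.
The state is a dict: "clock": time; "qpos": joint angles; "joint_vel": joint speeds; "joint_efforts": joint torques, N m; "eef_pos": TCP position; "eef_rot": TCP orientation; "ft_force": force on the tool from outside, world axes, zero at the start; "wrist_torque": the same for the moment, N m; "finger_gap": finger opening in m; "finger_force": force on a finger pad.
Only numpy, scipy, OpenCV 4.12 (cv2) and the standard library are available. Lean on these libraries where they do the work, as an engineer would, in place of code of your own. Each camera call takes 0.05 s, during which the arm holds its last target. There are 200 camera calls.

## Working session

There is one attempt and no reset: what is moved stays moved. The work goes in short steps, Python scripts to look and compute and a tool call to move; the robot and the scene stay as the last step left them, time stands still between calls to the robot, and variables do not carry over. Pictures are saved under pics/ and viewed, at most 17 in all, crops included, and the job is handed in when it is done.

Besides the shell and the picture viewer there is one more tool, called as a command line: name --argument value ..., lists and objects as JSON in quotes. step_arm: Moves the arm, as the interface text tells. Its arguments: {"type":"object","properties":{"deltas":{"type":"array","items":{"type":"array"}}},"required":["deltas"]}

```bash
mkdir -p pics; ls; cat > h.py <<'E'
import numpy as np, cv2
from station import bot
def cap(n):
    m=bot.camera_model(n); im,d=bot.capture(n); return im,d,m
def cloud(d,m):
    v,u=np.indices(d.shape); X=np.stack([(u-m['cx'])/m['fx']*d,(v-m['cy'])/m['fy']*d,d],-1)
    E=np.array(m['extrinsics']); return X@E[:3,:3].T+E[:3,3]
E
python3 - <<'E'
from h import *
for n in ("scene","top"):
    im,d,m=cap(n); cv2.imwrite(f'pics/{n}0.png',im); np.savez(f'{n}0.npz',im=im,P=cloud(d,m)); print(n,m['fx'],np.round(m['extrinsics'],3).tolist())
s=bot.read_state(); print({k:np.round(v,4).tolist() for k,v in s.items()}, bot.pinch_z)
E
```

```text
pics
scene 487.9034178275716 [[-0.576, -0.416, 0.704, -0.379], [-0.817, 0.319, -0.481, 0.634], [-0.024, -0.852, -0.523, 0.814], [0.0, 0.0, 0.0, 1.0]]
top 389.1941943121551 [[0.018, -0.993, 0.117, 0.433], [-1.0, -0.019, -0.01, -0.009], [0.012, -0.117, -0.993, 1.227], [0.0, 0.0, 0.0, 1.0]]
{'clock': 0.1, 'qpos': [63.5302, 23.5957, -0.7292, 91.4981, 0.3209, 64.9891, -4.7108], 'joint_vel': [-0.004, -0.135, -0.0707, -0.066, -0.0675, -0.0408, -0.0368], 'joint_efforts': [0.0035, -58.9095, 0.6444, -29.1709, -0.0537, 0.0145, 0.0], 'eef_pos': [0.2396, -0.5768, 0.2219], 'eef_rot': [-179.9193, 0.0054, 22.5632], 'ft_force': [-0.7037, 0.8056, -0.7332], 'wrist_torque': [0.009, -0.0246, -0.0069], 'finger_force': 0.0, 'finger_gap': 0.0878} 0.0187
```

View pics/scene0.png

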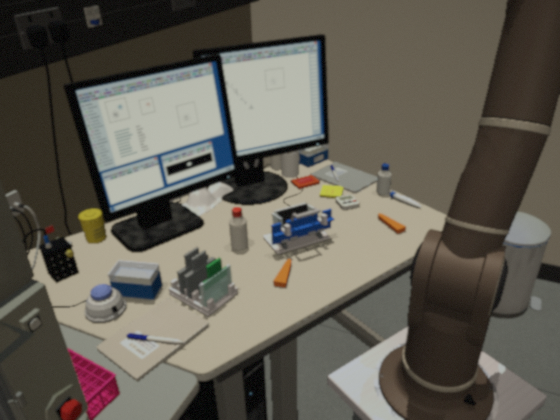

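View pics/top0.png

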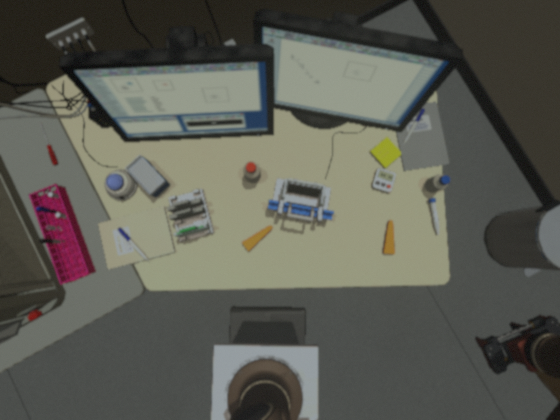

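The scene shows the rack with plates, the caster in the middle, and two orange wedges. In the top view they are: rack (190,215), caster (302,202), wedges (257,238) and (390,237), bottle (251,172), timer (383,180), tip box (149,175).

```bash
python3 - <<'E'
from h import *
z=np.load('top0.npz'); im=z['im'];P=z['P']; s=np.load('scene0.npz')
big=cv2.resize(im[150:270,140:420],None,fx=2.8,fy=2.8,interpolation=cv2.INTER_CUBIC)
b2=cv2.resize(s['im'][180:320,150:430],None,fx=2.8,fy=2.8,interpolation=cv2.INTER_CUBIC)
cv2.imwrite('pics/crop_top.png',np.clip(big*1.4,0,255)); cv2.imwrite('pics/crop_scene.png',np.clip(b2*1.4,0,255))
for nm,a in (('top',z),('scene',s)):
    h=cv2.cvtColor(a['im'],cv2.COLOR_BGR2HSV);P=a['P']
    for col,lo,hi in (('orange',(8,130,90),(22,255,255)),('blue',(105,150,60),(125,255,255)),('green',(45,90,40),(85,255,255)),('red',(0,150,80),(6,255,255))):
        mk=cv2.inRange(h,lo,hi); n,l,st,c=cv2.connectedComponentsWithStats(mk)
        for i in range(1,n):
            if st[i,4]<15: continue
            q=P[l==i]; q=q[(q[:,2]<.3)&(q[:,2]>-.02)]
            if len(q)<8: continue
            r=cv2.minAreaRect((q[:,:2]*1000).astype(np.float32))
            print(nm,col,st[i,4],c[i].round(),'med',np.median(q,0).round(4),'zr',np.percentile(q[:,2],[5,95]).round(3),'rect',np.round(r[0]),np.round(r[1]),round(r[2],1))
E
```

```text
top orange 244 [389. 239.] med [ 0.4705 -0.3763  0.0176] zr [0.014 0.021] rect [ 483. -376.] [ 29. 100.] 86.0
top orange 221 [256. 238.] med [0.4693 0.0405 0.0181] zr [0.014 0.022] rect [473.  29.] [ 29. 100.] 32.6
top blue 36 [445. 179.] med [ 0.6514 -0.5173  0.1051] zr [0.102 0.109] rect [ 651. -517.] [16. 20.] 0.1
top green 37 [187. 229.] med [0.4903 0.228  0.1232] zr [0.097 0.128] rect [489. 232.] [ 5. 51.] 18.1
top red 59 [ 52. 155.] med [0.7187 0.6862 0.0174] zr [0.013 0.021] rect [723. 687.] [63.  9.] 23.1
top red 59 [250. 167.] med [0.6721 0.0549 0.125 ] zr [0.122 0.129] rect [673.  54.] [23. 20.] 1.6
top red 76 [ 34. 315.] med [0.2533 0.6192 0.1538] zr [0.145 0.159] rect [252. 620.] [21. 24.] 0.7
scene orange 87 [305. 183.] med [ 0.8519 -0.3212  0.0136] zr [0.005 0.016] rect [ 867. -345.] [107.  67.] 80.3
scene orange 206 [392. 224.] med [ 0.4726 -0.3702  0.0156] zr [0.006 0.019] rect [ 484. -378.] [ 37. 103.] 80.2
scene orange 259 [283. 275.] med [0.4664 0.0507 0.0162] zr [0.006 0.019] rect [482.  37.] [ 31. 113.] 44.0
scene blue 175 [321.  86.] med [ 0.7858 -0.3441  0.255 
[... 929 characters left out ...]
.4764 0.448  0.0222] zr [0.019 0.024] rect [475. 447.] [39.  7.] 46.4
scene green 188 [213. 268.] med [0.4899 0.2353 0.1103] zr [0.093 0.124] rect [513. 224.] [34. 81.] 65.2
scene red 88 [305. 180.] med [ 0.8742 -0.3383  0.0148] zr [0.012 0.018] rect [ 873. -343.] [65. 44.] 80.4
scene red 62 [237. 212.] med [0.6693 0.0602 0.1223] zr [0.111 0.126] rect [673.  59.] [20. 26.] 57.9
scene red 37 [ 50. 229.] med [0.8511 0.5166 0.1468] zr [0.141 0.155] rect [852. 517.] [ 9. 17.] 9.8
scene red 237 [ 68. 409.] med [0.2471 0.6298 0.1514] zr [0.14  0.156] rect [257. 622.] [26. 48.] 39.3[ WARN:0@0.184] global loadsave.cpp:1063 imwrite_ Unsupported depth image for selected encoder is fallbacked to CV_8U.
```

View pics/crop_top.png

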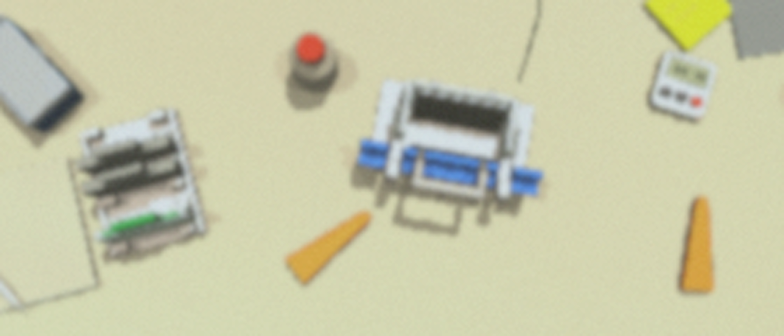

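View pics/crop_scene.png

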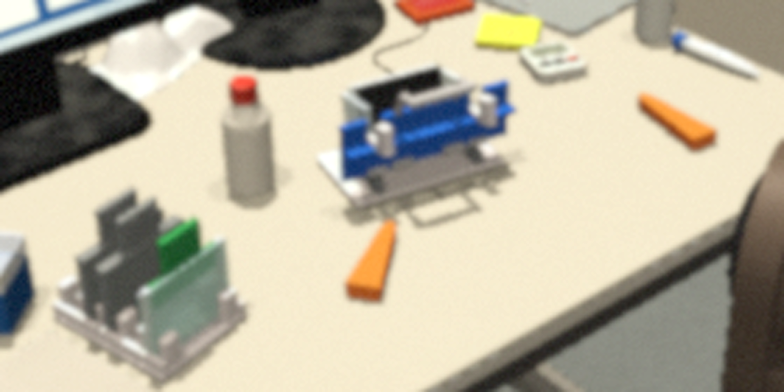

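Only one green comb is visible, at top-crop (145,220). The two grey blanks are at (130,150) and (130,175), so the stack is one cassette plus both blanks. The gate is shut, with its bar in front of the chamber. The left wedge's thin end points to upper right, and the right wedge's points away from the robot. Next I'll fit the coarse poses.

```bash
python3 - <<'E'
from h import *
for nm in ('top','scene'):
    a=np.load(nm+'0.npz'); P=a['P'].reshape(-1,3); h=cv2.cvtColor(a['im'],cv2.COLOR_BGR2HSV).reshape(-1,3)
    def line(q,t):
        c=(q.min(0)+q.max(0))/2; u,s,v=np.linalg.svd(q[:,:2]-q[:,:2].mean(0),full_matrices=False); d=v[0]*np.sign(v[0][1]); 
        e=(q[:,:2]-q[:,:2].mean(0))@d; mid=q[:,:2].mean(0)+d*(e.min()+e.max())/2
        print(nm,t,len(q),'mid',mid.round(4),'len',np.ptp(e).round(4),'yaw',np.degrees(np.arctan2(-d[0],d[1])).round(1),'z',np.percentile(q[:,2],[5,50,95]).round(4))
    # tabs
    R=P[(P[:,0]>.4)&(P[:,0]<.65)&(P[:,1]>.13)&(P[:,1]<.3)&(P[:,2]>.112)&(P[:,2]<.14)]
    ax=np.array([np.cos(.32),np.sin(.32)]); s=R[:,:2]@ax
    hist,e=np.histogram(s,bins=np.arange(s.min(),s.max()+.004,.004)); print(nm,list(zip((e[:-1]*1000).round(),hist)))
    km=cv2.kmeans(s.astype(np.float32)[:,None],3,None,(3,100,1e-6),10,cv2.KMEANS_PP_CENTERS)
    for i in range(3): line(R[km[1][:,0]==i],'tab')
    C=(P[:,0]>.47)&(P[:,0]<.7)&(P[:,1]>-.23)&(P[:,1]<.03)
    B=P[C&(P[:,2]>.115)&(P[:,2]<.15)]; 
    if len(B)>4: line(B,'bar')
    b=P[C&(h[:,0]>100)&(h[:,0]<125)&(h[:,1]>120)&(P[:,2]>.03)&(P[:,2]<.11)]; line(b,'blue')
    W=P[C&(P[:,2]>.085)&(P[:,2]<.112)]; line(W,'85-112')
    F=P[C&(P[:,2]>.006)&(P[:,2]<.016)]; r=cv2.minAreaRect((F[:,:2]*1000).astype(np.float32)); print('foot',r)
E
```

```text
top [(np.float64(535.0), np.int64(28)), (np.float64(539.0), np.int64(22)), (np.float64(543.0), np.int64(5)), (np.float64(547.0), np.int64(0)), (np.float64(551.0), np.int64(0)), (np.float64(555.0), np.int64(0)), (np.float64(559.0), np.int64(0)), (np.float64(563.0), np.int64(0)), (np.float64(567.0), np.int64(0)), (np.float64(571.0), np.int64(0)), (np.float64(575.0), np.int64(0)), (np.float64(579.0), np.int64(0)), (np.float64(583.0), np.int64(0)), (np.float64(587.0), np.int64(32)), (np.float64(591.0), np.int64(19)), (np.float64(595.0), np.int64(6)), (np.float64(599.0), np.int64(0)), (np.float64(603.0), np.int64(0)), (np.float64(607.0), np.int64(0)), (np.float64(611.0), np.int64(17)), (np.float64(615.0), np.int64(26)), (np.float64(619.0), np.int64(14))]
top tab 57 mid [0.5666 0.2506] len 0.0445 yaw 17.4 z [0.1157 0.124  0.1283]
top tab 55 mid [0.492  0.2286] len 0.0448 yaw 16.6 z [0.1171 0.1242 0.1281]
top tab 57 mid [0.5418 0.2427] len 0.044 yaw 16.6 z [0.115 0.124 0.128]
top bar 155 mid [ 0.5358 -0.0907] len 0.0761 yaw -8.8 z [0.1224 0.1286 0.133 ]
top blue 267 mid [ 0.5574 -0.0937] le
[... 922 characters left out ...]
11)), (np.float64(615.0), np.int64(54)), (np.float64(619.0), np.int64(24)), (np.float64(623.0), np.int64(5))]
scene tab 98 mid [0.4916 0.2321] len 0.0486 yaw 15.2 z [0.1128 0.1206 0.1254]
scene tab 92 mid [0.5417 0.2465] len 0.0464 yaw 16.2 z [0.1124 0.121  0.1252]
scene tab 94 mid [0.5668 0.2531] len 0.0466 yaw 15.9 z [0.1125 0.1204 0.1248]
scene bar 128 mid [ 0.5348 -0.0861] len 0.0768 yaw -11.2 z [0.1205 0.126  0.1309]
scene blue 692 mid [ 0.5639 -0.0889] len 0.1903 yaw -9.3 z [0.0412 0.0717 0.0939]
scene 85-112 532 mid [ 0.5901 -0.0956] len 0.1959 yaw -8.8 z [0.0857 0.0924 0.0986]
foot ((597.1446533203125, -52.08673095703125), (183.02101135253906, 228.82606506347656), 17.984464645385742)
```

```bash
cat >> h.py <<'E'
def go(*T):
    "T: list of (x,y,z,yaw) TCP targets; prints shifts mm / turn deg in tool axes from the present pose"
    s=bot.read_state(); p=np.array(s['eef_pos']); yaw=s['eef_rot'][2]
    a=np.radians(yaw); R=np.array([[np.cos(a),np.sin(a),0],[np.sin(a),-np.cos(a),0],[0,0,-1]])
    print('at',p.round(4),np.round(s['eef_rot'],1),'t',round(s['clock'],1),'F',np.round(s['ft_force'],1),'gap',round(s['finger_gap'],4),'ff',round(s['finger_force'],1),'j7',round(s['qpos'][6]))
    for x,y,z,w in T:
        print((R.T@(np.array([x,y,z])-p)*1000).round(1),'turn',round((yaw-w+180)%360-180,1))
E
python3 - <<'E'
from h import *
go((.50,-.09,.42,80))
m=bot.camera_model('wrist'); print({k:np.round(v,3).tolist() for k,v in m.items()})
E
```

```text
at [ 0.2396 -0.5768  0.2219] [-179.9    0.    22.6] t 0.1 F [-0.7  0.8 -0.7] gap 0.0878 ff 0.0 j7 -5
[ 427.2 -349.6 -198.1] turn -57.4
{'fx': 325.192, 'fy': 325.192, 'cx': 284.856, 'cy': 208.319, 'extrinsics': [[0.385, -0.887, -0.256, 0.309], [-0.923, -0.37, -0.106, -0.548], [-0.001, 0.277, -0.961, 0.384], [0.0, 0.0, 0.0, 1.0]]}
```

step_arm --deltas '[[[0, 0, -60], -5, 0], [[40, -30, -120], -10, 0], [[85, -70, -170], -16, 0], [[130, -105, -195], -22, 0], [[175, -140, -198], -28, 0], [[220, -180, -198], -34, 0], [[265, -215, -198], -40, 0], [[310, -255, -198], -46, 0], [[355, -290, -198], -52, 0], [[395, -325, -198], -57, 0], [[427, -350, -198], -57, 0], [[427, -350, -198], -57, 0], [[427, -350, -198], -57, 0]]'

```text
clock: 1.72
eef_pos: [0.4995, -0.091, 0.4203]
eef_rot: [-180.0, 0.0, 79.5]
ft_force: [-0.2, -0.5, 0.3]
finger_gap: 0.088
finger_force: 0.0
```

```bash
cat >> h.py <<'E'
def wcap(fn=None):
    m=bot.camera_model('wrist'); im,d=bot.capture('wrist')
    v,u=np.indices(d.shape); x=u-m['cx'];y=v-m['cy']; r=np.hypot(x,y)+1e-9; t=r/m['fx']
    k=np.tan(t)/r; X=np.stack([x*k*d,y*k*d,d],-1); E=np.array(m['extrinsics']); P=X@E[:3,:3].T+E[:3,3]
    P[d<=0]=np.nan
    if fn: cv2.imwrite(f'pics/{fn}.png',im); np.savez(fn+'.npz',im=im,P=P)
    return im,P,m
E
python3 - <<'E'
from h import *
go((.50,-.09,.42,80)); wcap('w1')
E
```

```text
at [ 0.4995 -0.091   0.4203] [-180.     0.    79.5] t 1.7 F [-0.2 -0.5  0.3] gap 0.088 ff 0.0 j7 -9
[1.1 0.3 0.3] turn -0.5
```

View pics/w1.png

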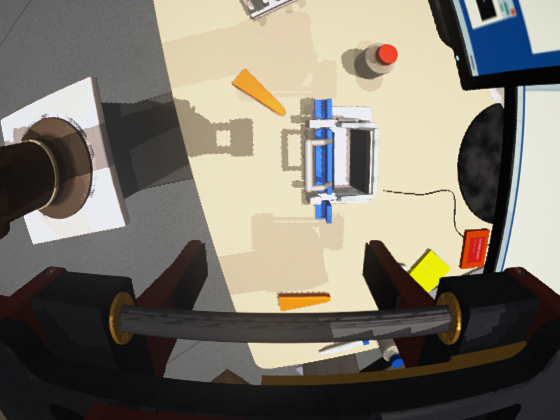

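The wrist view shows the caster at (340,155) with the gate shut and the bar at (310,160), plus wedges at (258,92) and (303,300).

```bash
cat >> h.py <<'E'
def line(q,t):
    c=q[:,:2].mean(0); d=np.linalg.svd(q[:,:2]-c,full_matrices=False)[2][0]; d=d*np.sign(d[1]); n=np.array([d[1],-d[0]])
    e=(q[:,:2]-c)@d; f=(q[:,:2]-c)@n; lo,hi=np.percentile(e,[.5,99.5]); fl,fh=np.percentile(f,[2,98])
    mid=c+d*(lo+hi)/2+n*(fl+fh)/2
    print(t,len(q),'mid',mid.round(4),'len',round(hi-lo,4),'wid',round(fh-fl,4),'yaw',np.degrees(np.arctan2(-d[0],d[1])).round(2),'z',np.percentile(q[:,2],[5,50,95]).round(4))
    return mid,d
def oranges(P,im):
    h=cv2.cvtColor(im,cv2.COLOR_BGR2HSV); mk=cv2.inRange(h,(8,130,90),(22,255,255)); n,l,st,c=cv2.connectedComponentsWithStats(mk)
    for i in range(1,n):
        if st[i,4]<150: continue
        q=P[l==i]; q=q[np.isfinite(q[:,0])]
        if abs(np.median(q[:,2])-.017)>.01 : print('?',c[i],np.median(q,0)); continue
        q=q[q[:,2]>.012]
        c0=q[:,:2].mean(0); d=np.linalg.svd(q[:,:2]-c0,full_matrices=False)[2][0]; e=(q[:,:2]-c0)@d; f=(q[:,:2]-c0)@np.array([-d[1],d[0]])
        lo,hi=np.percentile(e,[.3,99.7])
        if np.ptp(f[e>hi-.02])>np.ptp(f[e<lo+.02]): d=-d; lo,hi=-hi,-lo; e=-e; f=-f
        k=np.array([-d[1],d[0]]); sl=[np.percentile(f[(e>x-.004)&(e<x+.004)],[2,98]).mean() for x in (lo+.01,hi-.02)]
        o=c0+d*(lo+hi)/2+k*np.mean(sl)
        print('wedge o',o.round(4),'len',round(hi-lo,4),'dir',np.degrees(np.arctan2(d[1],d[0])).round(1),'skew',np.degrees((sl[1]-sl[0])/(hi-lo-.03)).round(1),'z',np.median(q[:,2]).round(4))
E
python3 - <<'E'
from h import *
a=np.load('w1.npz'); P=a['P'];im=a['im']; oranges(P,im)
P=P.reshape(-1,3);h=cv2.cvtColor(im,cv2.COLOR_BGR2HSV).reshape(-1,3)
C=(P[:,0]>.47)&(P[:,0]<.7)&(P[:,1]>-.23)&(P[:,1]<.03)
line(P[C&(P[:,2]>.118)&(P[:,2]<.15)],'bar')
b=C&(h[:,0]>100)&(h[:,0]<125)&(h[:,1]>120)
line(P[b&(P[:,2]>.085)],'gate top'); line(P[b&(P[:,2]>.05)&(P[:,2]<.082)],'gate ledge')
w=P[C&~b&(P[:,2]>.085)&(P[:,2]<.112)]; line(w,'walls')
# to caster frame guess
yaw=np.radians(-9.5); 
for yd in (-9.5,):
    c,s=np.cos(np.radians(yd)),np.sin(np.radians(yd)); q=P[C]-[.547,-.09,0]; X=q[:,0]*c+q[:,1]*s; Y=-q[:,0]*s+q[:,1]*c; Z=q[:,2]
    for z0,z1 in ((.006,.014),(.06,.08),(.085,.092),(.092,.1),(.1,.112)):
        k=(Z>z0)&(Z<z1)&(abs(Y)<.12); print(z0,k.sum(),'X',np.percentile(X[k],[1,99]).round(3),'Y',np.percentile(Y[k],[1,99]).round(4))
    # wall inner faces: chamber gap profile at X=.04..0.06
    k=(X>.02)&(X<.045); 
    yb=np.arange(-.1,.1,.003); print([(round(y*1000),round(np.median(Z[k&(abs(Y-y)<.0015)])*1000)) for y in yb if (k&(abs(Y-y)<.0015)).sum()>2])
    k=(abs(Y)<.04); xb=np.arange(-.03,.11,.004); print([(round(x*1000),round(np.median(Z[k&(abs(X-x)<.002)])*1000)) for x in xb if (k&(abs(X-x)<.002)).sum()>2])
E
```

```text
wedge o [0.4793 0.0309] len 0.1029 dir -50.9 skew 0.3 z 0.0168
wedge o [ 0.87   -0.3424] len 0.0875 dir -99.9 skew 3.2 z 0.014
wedge o [ 0.487  -0.3775] len 0.1026 dir -3.7 skew -0.2 z 0.0168
bar 632 mid [ 0.5415 -0.0908] len 0.0749 wid 0.0299 yaw -10.34 z [0.1224 0.1277 0.1303]
gate top 511 mid [ 0.558  -0.0934] len 0.1906 wid 0.0258 yaw -8.7 z [0.0937 0.0959 0.5161]
gate ledge 823 mid [ 0.5561 -0.0936] len 0.1909 wid 0.0183 yaw -9.18 z [0.0702 0.0719 0.0735]
walls 1774 mid [ 0.587  -0.1084] len 0.1681 wid 0.1117 yaw -15.83 z [0.0863 0.0931 0.0985]
0.006 671 X [0.003 0.151] Y [-0.0883  0.0864]
0.06 1877 X [-0.014  0.077] Y [-0.0956  0.0919]
0.085 693 X [-0.012  0.098] Y [-0.0693  0.0822]
0.092 1500 X [-0.009  0.096] Y [-0.0947  0.0908]
0.1 43 X [-0.     0.021] Y [-0.0501  0.0359]
[(-100, 2), (-97, 0), (-94, 94), (-91, 4), (-88, 94), (-85, 11), (-82, 96), (-79, 96), (-76, 96), (-73, 97), (-70, 74), (-67, 70), (-64, 71), (-61, 72), (-58, 75), (-55, 68), (-52, 33), (-49, 56), (-46, 56), (-43, 35), (-40, 77), (-37, 34), (-34, 76), (-31, 76), (-28, 77), (-25, 523), (-22, 78), (-19, 77), (-16, 77), (-13, 78), (-10, 543), (-7, 543), (-4, 543), (-1, 543), (2, 543), (5, 543), (8, 525), (11, 524), (14, 524), (17, 524), (20, 525), (23, 517), (26, 78), (29, 34), (32, 35), (35, 34), (38, 78), (41, 34), (44, 34), (47, 35), (50, 35), (53, 72), (56, 72), (59, 71), (62, 69), (65, 68), (68, 10), (71, 10), (74, 95), (77, 11), (80, 11), (83, 10), (86, 10), (89, 1), (92, 1), (95, 0), (98, -1)]
[(-30, 533), (-26, 534), (-22, 533), (-18, 529), (-14, 533), (-10, 534), (-6, 535), (-2, 509), (2, 523), (6, 524), (10, 525), (14, 536), (18, 525), (22, 524), (26, 524), (30, 517), (34, 518), (38, 34), (42, 33), (46, 32), (50, 32), (54, 31), (58, 30), (62, 29), (66, 45), (70, 66), (74, 87), (78, 97), (82, 97), (86, 96), (90, 89), (94, 92), (98, 92), (102, 81)]
```

```bash
cat > fit.py <<'E'
from h import *
from scipy.optimize import least_squares
th=.19
def box(q,lo,hi):
    lo,hi=np.array(lo),np.array(hi); c=(lo+hi)/2; d=abs(q-c)-(hi-lo)/2
    return np.linalg.norm(np.maximum(d,0),axis=1)+np.minimum(d.max(1),0)
def cradle(P,p):
    c,s=np.cos(p[2]),np.sin(p[2]); q=P-[p[0],p[1],0]; X=q[:,0]*c+q[:,1]*s; Y=-q[:,0]*s+q[:,1]*c; Z=q[:,2]-.034-p[3]
    return np.stack([X*np.cos(th)-Z*np.sin(th),Y,X*np.sin(th)+Z*np.cos(th)],1)
def fit(P,im,g=0.0):
    P=P.reshape(-1,3);h=cv2.cvtColor(im,cv2.COLOR_BGR2HSV).reshape(-1,3)
    C=(P[:,0]>.45)&(P[:,0]<.7)&(P[:,1]>-.23)&(P[:,1]<.03)&(P[:,2]<.15)
    b=P[C&(h[:,0]>100)&(h[:,0]<125)&(h[:,1]>120)&(P[:,2]>.03)&(P[:,2]<.11)]
    r=P[C&(P[:,2]>.12)]
    def rot(q,g): # undo gate angle (gate turns to -x)
        c,s=np.cos(g),np.sin(g); return np.stack([q[:,0]*c+q[:,2]*s,q[:,1],-q[:,0]*s+q[:,2]*c],1)
    def res(p):
        q=rot(cradle(b,p),p[4]); d1=np.minimum(box(q,(0,-.097,0),(.008,.097,.062)),box(q,(-.016,-.097,.032),(0,.097,.038)))
        q=rot(cradle(r,p),p[4]); y=np.clip(q[:,1],-.033,.033); d2=np.sqrt((q[:,0]+.03)**2+(q[:,1]-y)**2+(q[:,2]-.09)**2)-.006
        dd=box(q,(-.03,-.039,.06),(.0,-.033,.096)); de=box(q,(-.03,.033,.06),(0,.039,.096)); d2=np.minimum(d2,np.minimum(dd,de))
        return np.r_[d1,d2,p[3]*20,p[4]*1]
    o=least_squares(res,[.556,-.092,np.radians(-9.5),0,g],loss='soft_l1',f_scale=.0015)
    print('caster',o.x[:2].round(4),np.degrees(o.x[2]).round(2),'dz',o.x[3].round(4),'gate',o.x[4].round(3),'rms',np.sqrt(np.mean(res(o.x)**2)).round(4),len(b),len(r))
    return o.x
if __name__=='__main__':
    for n in ('w1','top0','scene0'):
        a=np.load(n+'.npz'); p=fit(a['P'],a['im'])
        q=cradle(a['P'].reshape(-1,3),p); k=(q[:,2]>.058)&(q[:,2]<.075)&(q[:,0]>.02)&(q[:,0]<.08)&(abs(q[:,1])<.12); print(' wallY',[(lambda v:np.percentile(v,[3,97]).round(4))(q[k&(q[:,1]*s>.045)&(q[:,1]*s<.09),1]) for s in (1,-1)])
E
python3 fit.py
```

```text
caster [ 0.5629 -0.0941] -9.83 dz -0.0001 gate 0.194 rms 0.0045 1287 622
 wallY [array([0.0454, 0.0612]), array([-0.0602, -0.0458])]
caster [ 0.5591 -0.092 ] -9.29 dz 0.0005 gate 0.141 rms 0.0071 267 151
 wallY [array([0.0457, 0.0592]), array([-0.0614, -0.0462])]
caster [ 0.5577 -0.0889] -9.54 dz 0.0 gate 0.084 rms 0.0064 692 123
 wallY [array([0.0452, 0.0609]), array([-0.0591, -0.0461])]
```

```bash
python3 - <<'E'
from fit import *
for n in ('w1','top0','scene0'):
    a=np.load(n+'.npz');P=a['P'].reshape(-1,3); yw=np.radians(-9.6); c,s=np.cos(yw),np.sin(yw)
    q=P-[.55,-.092,0]; X=q[:,0]*c+q[:,1]*s; Y=-q[:,0]*s+q[:,1]*c
    k=(abs(Y)<.026)&(abs(X)<.05)&(P[:,2]>.115)&(P[:,2]<.145); x=np.percentile(X[k],[3,50,97])
    k2=(abs(Y)<.06)&(abs(X-x[1])<.006)&(P[:,2]>.12)&(P[:,2]<.145)
    print(n,k.sum(),x.round(4),'ztop',np.percentile(P[k,2],[5,50,95]).round(4),'Y',np.percentile(Y[k2],[1,99]).round(4), 'mid world',(np.array([.55,-.092])+[c*x[1],s*x[1]]).round(4))
    pf=np.polyfit(Y[k],X[k],1); print('slope deg',np.degrees(pf[0]).round(2))
go((.542,-.0906,.25,80.4),(.542,-.0906,.109,80.4))
E
```

```text
w1 322 [-0.0233 -0.0179 -0.0119] ztop [0.1251 0.1286 0.1305] Y [-0.0375  0.0365] mid world [ 0.5323 -0.089 ]
slope deg -0.11
top0 77 [-0.0238 -0.0189 -0.0129] ztop [0.1253 0.1295 0.1334] Y [-0.0383  0.0362] mid world [ 0.5314 -0.0889]
slope deg 0.33
scene0 73 [-0.023  -0.0194 -0.0145] ztop [0.1214 0.1275 0.1309] Y [-0.0337  0.0407] mid world [ 0.5309 -0.0888]
slope deg -1.28
at [ 0.4994 -0.0915  0.4204] [-180.     0.    79.5] t 1.8 F [0.3 0.9 0.1] gap 0.0879 ff 0.0 j7 -9
[  8.7  41.8 170.4] turn -0.9
[  8.7  41.8 311.4] turn -0.9
```

step_arm --deltas '[[[8, 32, 60], -1, 0.5], [[8, 32, 120], -1, 0.5], [[8, 32, 180], -1, 0.5], [[8, 32, 240], -1, 0.5], [[8, 32, 285], -1, 0.5], [[8, 32, 314], -1, 0.5], [[8, 32, 314], -1, 0.5], [[8, 32, 314], -1, 1], [[8, 32, 314], -1, 1], [[8, 32, 314], -1, 1], [[8, 32, 314], -1, 1], [[8, 32, 314], -1, 1], [[8, 32, 314], -1, 1]]'

```text
clock: 3.4
eef_pos: [0.5331, -0.0882, 0.1074]
eef_rot: [179.9, 0.0, 80.6]
ft_force: [-2.1, -0.9, 6.0]
finger_gap: 0.0114
finger_force: 30.0
```

```bash
python3 - <<'E'
from fit import *
s=bot.read_state(); p=np.array(s['eef_pos']); y=np.radians(-9.6); u=np.array([np.cos(y),np.sin(y)])
bz=p[2]+.019; print('bar z',bz)
go((*p,80.4))
# arc from bar with hinge z .034, r .0949
a0=np.arccos(min(1,(bz-.034)/.0949)); print('a0',a0)
for r in (.0949,):
    for g in np.arange(0,1.05,.1):
        a=a0+g; d=-r*(np.sin(a)-np.sin(a0)); dz=r*(np.cos(a)-np.cos(a0)); print(round(g,2),round(d*1000),round(-dz*1000))
E
```

```text
bar z 0.12636874854745167
at [ 0.5331 -0.0882  0.1074] [179.9   0.   80.6] t 3.4 F [-2.1 -0.9  6. ] gap 0.0114 ff 30.0 j7 -19
[0. 0. 0.] turn 0.2
a0 0.2314832727260309
0.0 0 0
0.1 -9 3
0.2 -18 6
0.3 -26 11
0.4 -34 16
0.5 -42 22
0.6 -48 28
0.7 -54 36
0.8 -60 44
0.9 -64 52
1.0 -68 61
```

step_arm --deltas '[[[0, -9, 3], 0, 1], [[0, -18, 7], 0, 1], [[0, -26, 12], 0, 1], [[0, -34, 17], 0, 1], [[0, -41, 23], 0, 1], [[0, -48, 30], 0, 1], [[0, -54, 37], 0, 1], [[0, -59, 45], 0, 1], [[0, -63, 54], 0, 1], [[0, -66, 62], 0, 1], [[0, -68, 66], 0, 1], [[0, -68, 66], 0, 1], [[0, -68, 66], 0, 1]]'

```text
clock: 5.03
eef_pos: [0.4717, -0.0779, 0.0421]
eef_rot: [179.3, -0.1, 80.5]
ft_force: [17.4, -5.7, -4.9]
finger_gap: 0.0115
finger_force: 30.0
```

step_arm --deltas '[[[0, 0, 0], 0, 0.6], [[0, 0, 0], 0, 0.6], [[0, 0, 0], 0, 0.6], [[0, 0, -60], 0, 0.5], [[0, 0, -120], 0, 0.5], [[0, 0, -180], 0, 0.5], [[0, 0, -240], 0, 0.0], [[0, 0, -280], 0, 0.0], [[0, 20, -300], 0, 0.0], [[0, 20, -300], 0, 0.0]]'

```text
clock: 6.28
eef_pos: [0.4858, -0.08, 0.341]
eef_rot: [180.0, -0.0, 80.6]
ft_force: [-0.1, 0.6, -1.0]
finger_gap: 0.0804
finger_force: 0.0
```

```bash
python3 - <<'E'
from h import *
go((.5,.2,.3,16.5)); wcap('w2')
E
```

```text
at [ 0.4858 -0.08    0.341 ] [180.   -0.   80.6] t 6.3 F [-0.1  0.6 -1. ] gap 0.0804 ff 0.0 j7 -10
[278.6 -31.9  41. ] turn 64.1
```

View pics/w2.png

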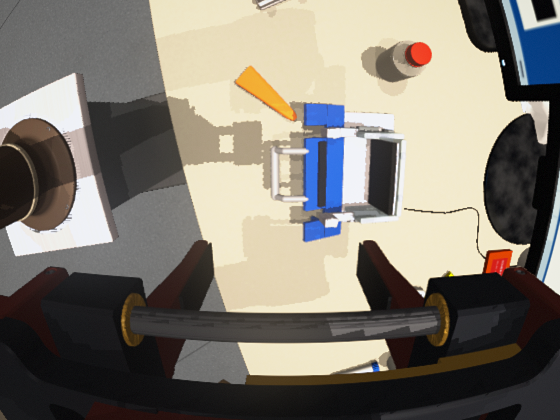

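The gate is down, with the bar at (277,173) and the chamber open at (385,180). Now I'll refine the caster pose from the open gate and the chamber.

```bash
python3 - <<'E'
from fit import *
a=np.load('w2.npz');P=a['P'].reshape(-1,3);im=a['im'];h=cv2.cvtColor(im,cv2.COLOR_BGR2HSV).reshape(-1,3)
C=(P[:,0]>.4)&(P[:,0]<.7)&(P[:,1]>-.23)&(P[:,1]<.03)&(P[:,2]<.15)
b=P[C&(h[:,0]>100)&(h[:,0]<125)&(h[:,1]>120)&(P[:,2]>.02)]
def rot(q,g):
    c,s=np.cos(g),np.sin(g); return np.stack([q[:,0]*c+q[:,2]*s,q[:,1],-q[:,0]*s+q[:,2]*c],1)
def res(p):
    q=rot(cradle(b,p),p[4]); return np.minimum(box(q,(0,-.097,0),(.008,.097,.062)),np.minimum(box(q,(.008,-.05,.032),(.014,.05,.044)),box(q,(-.016,-.097,.032),(0,.097,.038))))
o=least_squares(lambda p:np.r_[res(p),p[3]*20],[.56,-.093,np.radians(-9.6),0,1.1],loss='soft_l1',f_scale=.0015); p=o.x
print('gatefit',p[:2].round(4),np.degrees(p[2]).round(2),p[3:].round(3),len(b))
p=[.5605,-.0935,np.radians(-9.6),0]
q=cradle(P[C],p)
f=(abs(q[:,1])<.045)
print('floor z by x:',[(round(x*1000),(np.median(q[f&(abs(q[:,0]-x)<.003)&(q[:,2]<.03),2])*1000).round(1)) for x in np.arange(.005,.06,.006) if (f&(abs(q[:,0]-x)<.003)&(q[:,2]<.03)).sum()>3])
print('pad/rear x by z:',[(round(z*1000),np.percentile(q[f&(abs(q[:,2]-z)<.003)&(q[:,0]>.02),0]*1000,[5,50,95]).round(1)) for z in np.arange(.015,.08,.006) if (f&(abs(q[:,2]-z)<.003)&(q[:,0]>.02)).sum()>3])
g=(q[:,0]>.015)&(q[:,0]<.045)
for s in (1,-1): print('wall y by z',s,[(round(z*1000),np.percentile(q[g&(abs(q[:,2]-z)<.004)&(s*q[:,1]>.03)&(s*q[:,1]<.09),1]*1000,[3,50,97]).round(1)) for z in np.arange(.02,.075,.009) if (g&(abs(q[:,2]-z)<.004)&(s*q[:,1]>.03)).sum()>5])
t=(q[:,2]>.062)&(q[:,2]<.07)&(q[:,0]>.005)&(q[:,0]<.045)
for s in (1,-1):
    k=t&(s*q[:,1]>.045)&(s*q[:,1]<.075); xx=np.arange(.006,.045,.006)
    print('top inner edge',[(round(x*1000),(np.percentile(s*q[k&(abs(q[:,0]-x)<.004),1],[5,95])*1000).round(1)) for x in xx if (k&(abs(q[:,0]-x)<.004)).sum()>4])
E
```

```text
gatefit [ 0.5613 -0.0913] -8.99 [-1.000e-03  1.084e+00] 3603
floor z by x: [(5, np.float64(8.0)), (11, np.float64(4.3)), (17, np.float64(4.4)), (23, np.float64(4.4)), (29, np.float64(4.5)), (35, np.float64(4.4)), (41, np.float64(4.5)), (47, np.float64(14.0)), (53, np.float64(4.2))]
pad/rear x by z: [(15, array([48.1, 48.9, 49.7])), (21, array([48.1, 49.1, 49.9])), (27, array([48.1, 49.1, 50. ])), (33, array([48. , 49.1, 50. ])), (39, array([47.9, 49.2, 50.3])), (45, array([48. , 49.1, 50.3])), (51, array([48.1, 48.9, 49.9])), (57, array([48. , 48.9, 49.9])), (63, array([48. , 49.1, 65.2])), (69, array([48.2, 64.3, 71. ])), (75, array([49. , 55.7, 69.8]))]
wall y by z 1 [(38, array([60.5, 63.8, 67.4])), (65, array([53. , 57. , 60.8]))]
wall y by z -1 [(20, array([-53.9, -53.7, -53.3])), (29, array([-54. , -53.7, -53.4])), (38, array([-68.2, -53.8, -53.4])), (47, array([-54.5, -53.8, -53.3])), (56, array([-54.3, -53.8, -53.5])), (65, array([-60.5, -56. , -53.5]))]
top inner edge [(12, array([53.9, 60.4])), (18, array([53. , 60.6])), (24, array([53.1, 60.8])), (30, array([53.3, 61. ])), (36, array([53.4, 60. ])), (42, array([53.6, 60.2]))]
top inner edge [(12, array([54.1, 60.8])), (18, array([53.7, 60.8])), (24, array([53.7, 60.2])), (30, array([53.8, 58.9])), (36, array([53.8, 59. ])), (42, array([53.5, 59.8]))]
```

step_arm --deltas '[[[40, -5, 0], 10, 0], [[90, -10, 0], 20, 0], [[140, -16, 0], 30, 0], [[190, -22, 0], 40, 0], [[240, -28, 0], 50, 0], [[290, -34, 0], 60, 0], [[313, -38, 0], 64, 0], [[313, -38, 0], 64, 0], [[313, -38, 0], 64, 0]]'

```text
clock: 7.45
eef_pos: [0.4986, 0.2336, 0.3394]
eef_rot: [179.9, 0.1, 16.6]
ft_force: [-0.7, -0.8, 0.5]
finger_gap: 0.0881
finger_force: 0.0
```

```bash
python3 - <<'E'
from h import *
im,P,m=wcap('w3'); P=P.reshape(-1,3)
R=P[(P[:,0]>.4)&(P[:,0]<.65)&(P[:,1]>.13)&(P[:,1]<.33)&(P[:,2]>.119)&(P[:,2]<.14)]
ax=np.array([np.cos(.288),np.sin(.288)]); s=R[:,:2]@ax
km=cv2.kmeans(s.astype(np.float32)[:,None],3,None,(3,100,1e-6),10,cv2.KMEANS_PP_CENTERS)
for i in range(3): line(R[km[1][:,0]==i],'tab')
go((.4918,.2303,.2,16.5),(.4918,.2303,.087,16.5))
E
```

```text
tab 312 mid [0.5675 0.2511] len 0.0449 wid 0.0082 yaw 16.74 z [0.1218 0.1235 0.1248]
tab 269 mid [0.493  0.2293] len 0.0453 wid 0.0073 yaw 16.77 z [0.1207 0.1235 0.1251]
tab 273 mid [0.5426 0.2429] len 0.0442 wid 0.0071 yaw 16.69 z [0.1222 0.1237 0.1252]
at [0.499  0.2332 0.3397] [1.799e+02 1.000e-01 1.660e+01] t 7.5 F [-1.1 -0.1 -0.6] gap 0.0877 ff 0.0 j7 -112
[ -7.7   0.8 139.7] turn 0.1
[ -7.7   0.8 252.7] turn 0.1
```

View pics/w3.png

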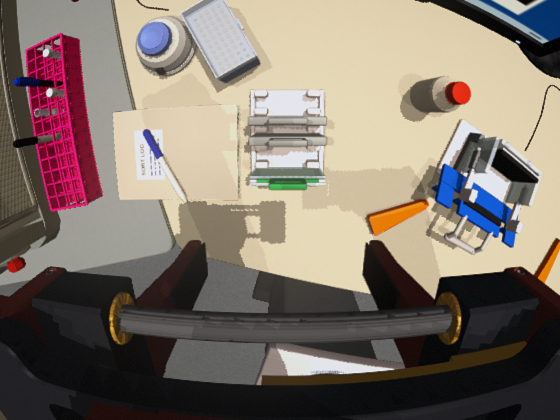

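The view shows one green cassette at (289,183), in the nearest slot, and two blanks at (288,120) and (288,143). The other slots are empty. I'll pick the cassette first, gripping its tab across the width.

step_arm --deltas '[[[-7, 1, 60], 0, 0], [[-7, 1, 120], 0, 0], [[-7, 1, 170], 0, 0], [[-7, 1, 210], 0, 0], [[-7, 1, 235], 0, 0], [[-7, 1, 246], 0, 0], [[-7, 1, 246], 0, 0.9], [[-7, 1, 246], 0, 0.9], [[-7, 1, 246], 0, 0.9], [[-7, 1, 246], 0, 0.9], [[-7, 1, 246], 0, 0.9]]'

```text
clock: 8.88
eef_pos: [0.4931, 0.2318, 0.0951]
eef_rot: [180.0, -0.0, 16.6]
ft_force: [0.3, -0.8, 2.7]
finger_gap: 0.0458
finger_force: 30.0
```

step_arm --deltas '[[[0, 0, -15], 0, 0.9], [[0, 0, -40], 0, 0.9], [[0, 0, -80], 0, 0.9], [[0, 0, -130], 0, 0.9], [[0, 0, -170], 0, 0.9], [[0, 0, -180], 0, 0.9], [[0, 0, -180], 0, 0.9]]'

```text
clock: 9.75
eef_pos: [0.4926, 0.2318, 0.2747]
eef_rot: [180.0, -0.0, 16.6]
ft_force: [0.4, -0.4, -2.4]
finger_gap: 0.046
finger_force: 30.0
```

```bash
cat >> h.py <<'E'
O=np.array([.563,-.094]); CY=np.radians(-9.4); TH=.19
def c2w(x,y,z,d=0):
    "cradle point (m) -> world; "
    X=x*np.cos(TH)+z*np.sin(TH); Z=.034-x*np.sin(TH)+z*np.cos(TH)
    c,s=np.cos(CY),np.sin(CY); return np.array([O[0]+c*X-s*y,O[1]+s*X+c*y,Z])
E
python3 - <<'E'
from h import *
# vertical plate: bottom middle at cradle (x,0,4+)
for x in (.036,):
    b=c2w(x,0,.004); h=.093-.008  # TCP above plate bottom
    # front bottom edge 6mm fwd touches floor
    zf=c2w(x-.006,0,.004)[2]; print('front edge z',zf)
    go((*b[:2],zf+h+.1,-9.4),(*b[:2],zf+h,-9.4))
E
```

```text
front edge z 0.03226225009117407
at [0.4926 0.2318 0.2747] [180.   -0.   16.6] t 9.8 F [ 0.4 -0.4 -2.4] gap 0.046 ff 30.0 j7 -114
[  7.  348.1  57.4] turn 26.0
[  7.  348.1 157.4] turn 26.0
```

step_arm --deltas '[[[1, 45, 0], 4, 0.9], [[2, 95, 0], 8, 0.9], [[3, 150, 0], 12, 0.9], [[4, 205, 0], 16, 0.9], [[5, 260, 0], 20, 0.9], [[6, 310, 0], 24, 0.9], [[7, 340, 0], 26, 0.9], [[7, 348, 0], 26, 0.9], [[7, 348, 20], 26, 0.9], [[7, 348, 50], 26, 0.9], [[7, 348, 75], 26, 0.9], [[7, 348, 75], 26, 0.9], [[7, 348, 90], 26, 0.9], [[7, 348, 110], 26, 0.9], [[7, 348, 130], 26, 0.9], [[7, 348, 145], 26, 0.9], [[7, 348, 145], 26, 0.9]]'

```text
clock: 11.88
eef_pos: [0.5982, -0.0994, 0.1288]
eef_rot: [-180.0, 0.1, -9.4]
ft_force: [1.1, -0.3, -1.3]
finger_gap: 0.0454
finger_force: 30.0
```

```bash
python3 - <<'E'
from h import *
b=c2w(.036,0,.004); go((*b[:2],.1193,-9.4)); wcap('w4')
E
```

```text
at [ 0.5982 -0.0994  0.1288] [-1.8e+02  1.0e-01 -9.4e+00] t 11.9 F [ 1.1 -0.3 -1.3] gap 0.0454 ff 30.0 j7 -105
[0.5 0.5 9.5] turn -0.0
```

View pics/w4.png

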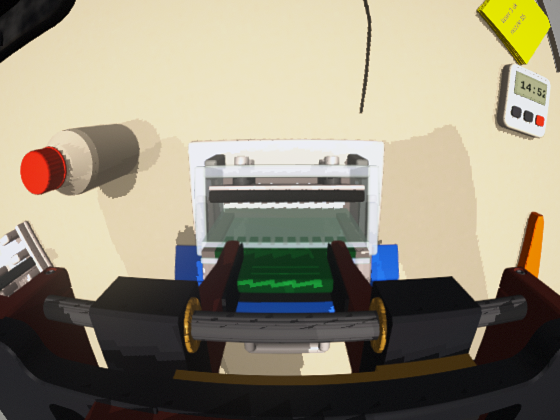

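The plate hangs inside the chamber between the walls, with its glass at (290,225) and no contact. I'll lower it to the floor, lean it back and release.

step_arm --deltas '[[[0, 0, 6], 0, 0.9], [[0, 0, 10], 0, 0.9], [[4, 0, 10], 0, 0.9], [[8, 0, 10], 0, 0.9], [[12, 0, 11], 0, 0.9], [[16, 0, 11], 0, 0.9], [[18, 0, 11], 0, 0.9], [[18, 0, 11], 0, 0.9]]'

```text
clock: 12.92
eef_pos: [0.6163, -0.1026, 0.1184]
eef_rot: [-180.0, 0.0, -9.4]
ft_force: [-2.6, 0.7, -1.9]
finger_gap: 0.0459
finger_force: 30.0
```

step_arm --deltas '[[[0, 0, 0], 0, 0.2], [[0, 0, 0], 0, 0.2], [[0, 0, 0], 0, 0.2], [[0, 0, 0], 0, 0.1], [[0, 0, -20], 0, 0], [[0, 0, -50], 0, 0], [[0, 0, -90], 0, 0], [[0, 0, -140], 0, 0], [[0, 0, -150], 0, 0], [[0, 0, -150], 0, 0]]'

```text
clock: 14.18
eef_pos: [0.6166, -0.1027, 0.269]
eef_rot: [180.0, -0.1, -9.4]
ft_force: [-0.0, -0.3, -0.4]
finger_gap: 0.0882
finger_force: 0.0
```

```bash
python3 - <<'E'
from h import *
from fit import cradle
im,P,m=wcap('w5'); q=cradle(P.reshape(-1,3),[*O,CY,0]); h=cv2.cvtColor(im,cv2.COLOR_BGR2HSV).reshape(-1,3)
k=(h[:,0]>45)&(h[:,0]<85)&(h[:,1]>90)&(abs(q[:,0]-.03)<.05)&(abs(q[:,1])<.06)
print(k.sum(),np.percentile(q[k],[3,50,97],axis=0).round(4))
t=k&(q[:,2]>.11); print('tab top',np.percentile(q[t],[3,50,97],axis=0).round(4)); 
go((.5426,.2429,.2,16.7),(.5426,.2429,.095,16.7))
E
```

```text
575 [[ 0.0084 -0.0451  0.0816]
 [ 0.0407 -0.0008  0.1195]
 [ 0.0443  0.0359  0.3383]]
tab top [[ 0.0053 -0.0453  0.1178]
 [ 0.0407 -0.0008  0.1197]
 [ 0.0443  0.021   0.3454]]
at [ 0.616  -0.1027  0.2677] [ 1.8e+02  1.0e-01 -9.4e+00] t 14.2 F [ 0.2  0.3 -0.4] gap 0.0875 ff 0.0 j7 -102
[-129.1 -328.9   67.7] turn -26.1
[-129.1 -328.9  172.7] turn -26.1
```

step_arm --deltas '[[[-20, -50, 0], -4, 0], [[-40, -100, 0], -8, 0], [[-60, -155, 0], -12, 0], [[-80, -210, 0], -16, 0], [[-105, -265, 0], -20, 0], [[-120, -310, 0], -24, 0], [[-129, -330, 0], -26, 0], [[-129, -330, 20], -26, 0], [[-129, -330, 70], -26, 0], [[-129, -330, 120], -26, 0], [[-129, -330, 155], -26, 0], [[-129, -330, 172], -26, 0], [[-129, -330, 172], -26, 0], [[-129, -330, 172], -26, 0.9], [[-129, -330, 172], -26, 0.9], [[-129, -330, 172], -26, 0.9], [[-129, -330, 172], -26, 0.9], [[-129, -330, 172], -26, 0.9]]'

```text
clock: 16.48
eef_pos: [0.5434, 0.244, 0.0969]
eef_rot: [180.0, -0.0, 16.6]
ft_force: [0.1, -0.5, 1.9]
finger_gap: 0.0457
finger_force: 30.0
```

step_arm --deltas '[[[0, 0, -15], 0, 0.9], [[0, 0, -40], 0, 0.9], [[0, 0, -80], 0, 0.9], [[0, 0, -130], 0, 0.9], [[0, 0, -170], 0, 0.9], [[0, 0, -180], 0, 0.9], [[0, 0, -180], 0, 0.9]]'

```text
clock: 17.35
eef_pos: [0.5432, 0.2439, 0.2768]
eef_rot: [180.0, -0.0, 16.6]
ft_force: [0.4, 0.6, -1.5]
finger_gap: 0.0456
finger_force: 30.0
```

```bash
python3 - <<'E'
from h import *
b=c2w(.023,0,.004); go((*b[:2],.2,-9.4)); print(c2w(.017,0,.004)[2])
E
```

```text
at [0.5432 0.2439 0.2768] [180.   -0.   16.6] t 17.4 F [ 0.4  0.6 -1.5] gap 0.0456 ff 30.0 j7 -114
[-56.4 339.8  76.8] turn 26.0
0.034717415725868575
```

step_arm --deltas '[[[-6, 45, 0], 4, 0.9], [[-14, 95, 0], 8, 0.9], [[-22, 150, 0], 12, 0.9], [[-32, 205, 0], 16, 0.9], [[-42, 260, 0], 20, 0.9], [[-50, 305, 0], 24, 0.9], [[-56, 332, 0], 26, 0.9], [[-56, 340, 0], 26, 0.9], [[-56, 340, 20], 26, 0.9], [[-56, 340, 50], 26, 0.9], [[-56, 340, 75], 26, 0.9], [[-56, 340, 75], 26, 0.9], [[-56, 340, 90], 26, 0.9], [[-56, 340, 110], 26, 0.9], [[-56, 340, 130], 26, 0.9], [[-56, 340, 146], 26, 0.9], [[-56, 340, 146], 26, 0.9]]'

```text
clock: 19.48
eef_pos: [0.586, -0.0975, 0.1297]
eef_rot: [-180.0, 0.1, -9.4]
ft_force: [0.2, 0.6, -1.3]
finger_gap: 0.0457
finger_force: 30.0
```

step_arm --deltas '[[[0, 0, 4], 0, 0.9], [[0, 0, 7], 0, 0.9], [[4, 0, 7], 0, 0.9], [[8, 0, 7], 0, 0.9], [[12, 0, 8], 0, 0.9], [[16, 0, 8], 0, 0.9], [[16, 0, 8], 0, 0.9]]'

```text
clock: 20.35
eef_pos: [0.6024, -0.1005, 0.1225]
eef_rot: [180.0, 0.0, -9.4]
ft_force: [-2.5, -0.5, 0.1]
finger_gap: 0.0458
finger_force: 30.0
```

step_arm --deltas '[[[0, 0, 0], 0, 0.2], [[0, 0, 0], 0, 0.2], [[0, 0, 0], 0, 0.2], [[0, 0, 0], 0, 0.1], [[0, 0, -20], 0, 0], [[0, 0, -50], 0, 0], [[0, 0, -90], 0, 0], [[0, 0, -140], 0, 0], [[0, 0, -150], 0, 0], [[0, 0, -150], 0, 0]]'

```text
clock: 21.6
eef_pos: [0.6025, -0.1005, 0.273]
eef_rot: [180.0, -0.1, -9.4]
ft_force: [0.3, 0.6, 0.1]
finger_gap: 0.088
finger_force: 0.0
```

```bash
cat >> h.py <<'E'
def tabs():
    from fit import cradle
    im,P,m=wcap(); q=cradle(P.reshape(-1,3),[*O,CY,0]); k=(q[:,2]>.105)&(q[:,2]<.13)&(abs(q[:,1])<.045)&(q[:,0]>-.02)&(q[:,0]<.06)
    hh,e=np.histogram(q[k,0]*1000,bins=np.arange(-20,62,2)); print([(int(a),int(n)) for a,n in zip(e,hh) if n>3])
    for a in (.04,.028,.016):
        t=k&(abs(q[:,0]-a)<.005)
        if t.sum()>5: print(a,np.percentile(q[t],[3,50,97],axis=0).round(4).tolist())
E
python3 - <<'E'
from h import *
tabs(); go((.568,.2525,.2,16.7),(.568,.2525,.096,16.7))
E
```

```text
[(24, 90), (26, 99), (28, 99), (30, 100), (32, 90), (36, 86), (38, 100), (40, 99), (42, 99), (44, 91)]
0.04 [[0.0368, -0.0209, 0.1136], [0.0404, 0.0009, 0.1196], [0.0441, 0.0218, 0.121]]
0.028 [[0.0247, -0.021, 0.1145], [0.0286, 0.0009, 0.1196], [0.0322, 0.0218, 0.1211]]
at [ 0.6019 -0.1005  0.2718] [ 1.8e+02  1.0e-01 -9.4e+00] t 21.6 F [ 0.8  0.2 -0.1] gap 0.0879 ff 0.0 j7 -102
[ -91.4 -342.7   71.8] turn -26.1
[ -91.4 -342.7  175.8] turn -26.1
```

Both plates are stacked as they should be. Now the third.

step_arm --deltas '[[[-14, -50, 0], -4, 0], [[-28, -105, 0], -8, 0], [[-42, -160, 0], -12, 0], [[-58, -215, 0], -16, 0], [[-74, -270, 0], -20, 0], [[-86, -320, 0], -24, 0], [[-91, -343, 0], -26, 0], [[-91, -343, 20], -26, 0], [[-91, -343, 70], -26, 0], [[-91, -343, 120], -26, 0], [[-91, -343, 155], -26, 0], [[-91, -343, 175], -26, 0], [[-91, -343, 175], -26, 0], [[-91, -343, 175], -26, 0.9], [[-91, -343, 175], -26, 0.9], [[-91, -343, 175], -26, 0.9], [[-91, -343, 175], -26, 0.9], [[-91, -343, 175], -26, 0.9]]'

```text
clock: 23.9
eef_pos: [0.569, 0.2528, 0.0979]
eef_rot: [180.0, -0.0, 16.6]
ft_force: [0.7, -0.1, 0.5]
finger_gap: 0.0458
finger_force: 30.0
```

step_arm --deltas '[[[0, 0, -15], 0, 0.9], [[0, 0, -40], 0, 0.9], [[0, 0, -80], 0, 0.9], [[0, 0, -130], 0, 0.9], [[0, 0, -170], 0, 0.9], [[0, 0, -180], 0, 0.9], [[0, 0, -180], 0, 0.9]]'

```text
clock: 24.78
eef_pos: [0.5687, 0.2528, 0.2777]
eef_rot: [180.0, -0.0, 16.6]
ft_force: [0.2, -0.7, -2.0]
finger_gap: 0.0454
finger_force: 30.0
```

```bash
python3 - <<'E'
from h import *
b=c2w(.0125,0,.004); go((*b[:2],.2,-9.4)); print(c2w(.0065,0,.004)[2])
E
```

```text
at [0.5687 0.2528 0.2777] [180.   -0.   16.6] t 24.8 F [ 0.2 -0.7 -2. ] gap 0.0454 ff 30.0 j7 -114
[-92.6 336.5  77.7] turn 26.0
0.036700434123121836
```

step_arm --deltas '[[[-12, 45, 0], 4, 0.9], [[-26, 95, 0], 8, 0.9], [[-40, 150, 0], 12, 0.9], [[-55, 205, 0], 16, 0.9], [[-70, 260, 0], 20, 0.9], [[-82, 305, 0], 24, 0.9], [[-91, 330, 0], 26, 0.9], [[-91, 337, 0], 26, 0.9], [[-91, 337, 20], 26, 0.9], [[-91, 337, 50], 26, 0.9], [[-91, 337, 75], 26, 0.9], [[-91, 337, 75], 26, 0.9], [[-91, 337, 90], 26, 0.9], [[-91, 337, 110], 26, 0.9], [[-91, 337, 130], 26, 0.9], [[-91, 337, 144], 26, 0.9], [[-91, 337, 144], 26, 0.9]]'

```text
clock: 26.9
eef_pos: [0.5773, -0.0958, 0.1329]
eef_rot: [-180.0, 0.1, -9.4]
ft_force: [-0.8, 0.6, -1.4]
finger_gap: 0.0458
finger_force: 30.0
```

step_arm --deltas '[[[0, 0, 4], 0, 0.9], [[0, 0, 7], 0, 0.9], [[4, 0, 7], 0, 0.9], [[8, 0, 7], 0, 0.9], [[12, 0, 8], 0, 0.9], [[16, 0, 8], 0, 0.9], [[16, 0, 8], 0, 0.9]]'

```text
clock: 27.78
eef_pos: [0.5936, -0.0988, 0.1255]
eef_rot: [180.0, 0.0, -9.4]
ft_force: [-2.2, 1.0, -0.3]
finger_gap: 0.0456
finger_force: 30.0
```

step_arm --deltas '[[[0, 0, 0], 0, 0.2], [[0, 0, 0], 0, 0.2], [[0, 0, 0], 0, 0.2], [[0, 0, 0], 0, 0.1], [[0, 0, -20], 0, 0], [[0, 0, -50], 0, 0], [[0, 0, -90], 0, 0], [[0, 0, -140], 0, 0], [[0, 0, -150], 0, 0], [[0, 0, -150], 0, 0]]'

```text
clock: 29.02
eef_pos: [0.5936, -0.0988, 0.276]
eef_rot: [180.0, -0.1, -9.4]
ft_force: [0.3, 1.4, -0.7]
finger_gap: 0.0878
finger_force: 0.0
```

```bash
python3 - <<'E'
from h import *
tabs()
# gate bar at g
for g in (1.084,):
    b=c2w(-.03*np.cos(g)-.09*np.sin(g),0,-.03*-np.sin(g)*-1+.09*np.cos(g)); print(b)
go((.478,-.0800,.2,80.6),(.478,-.080,.05,80.6))
E
```

```text
[(12, 48), (14, 100), (16, 100), (18, 111), (20, 120), (24, 61), (26, 99), (28, 100), (30, 150), (32, 57), (36, 81), (38, 96), (40, 139), (42, 105), (44, 61), (46, 8)]
0.04 [[0.0367, -0.0208, 0.1122], [0.041, 0.0002, 0.1195], [0.0448, 0.0212, 0.1211]]
0.028 [[0.0252, -0.0208, 0.1161], [0.0292, 0.0011, 0.1195], [0.0328, 0.0221, 0.1209]]
0.016 [[0.0136, -0.0209, 0.118], [0.0173, 0.0006, 0.1196], [0.0209, 0.0221, 0.1209]]
[ 0.47524298 -0.07947192  0.06697939]
at [ 0.593  -0.0988  0.2747] [ 1.8e+02  1.0e-01 -9.4e+00] t 29.1 F [-0.3  0.1 -0.4] gap 0.0879 ff 0.0 j7 -102
[-116.6    0.3   74.7] turn -90.0
[-116.6    0.3  224.7] turn -90.0
```

step_arm --deltas '[[[-15, 0, 0], -10, 0.3], [[-35, 0, 0], -20, 0.5], [[-55, 0, 0], -30, 0.6], [[-75, 0, 0], -40, 0.6], [[-95, 0, 0], -50, 0.6], [[-110, 0, 0], -60, 0.6], [[-119, 0, 0], -70, 0.6], [[-119, 0, 0], -80, 0.6], [[-119, 0, 20], -90, 0.6], [[-119, 0, 70], -90, 0.6], [[-119, 0, 120], -90, 0.6], [[-119, 0, 170], -90, 0.6], [[-119, 0, 210], -90, 0.6], [[-119, 0, 225], -90, 0.6], [[-119, 0, 225], -90, 0.6], [[-119, 0, 225], -90, 1], [[-119, 0, 225], -90, 1], [[-119, 0, 225], -90, 1], [[-119, 0, 225], -90, 1]]'

```text
clock: 31.45
eef_pos: [0.4716, -0.0789, 0.0509]
eef_rot: [-179.6, 0.1, 80.6]
ft_force: [-14.7, 2.6, 11.3]
finger_gap: 0.011
finger_force: 30.0
```

```bash
python3 - <<'E'
from h import *
def bar(g): return c2w(-.03*np.cos(g)-.09*np.sin(g),0,-.03*np.sin(g)+.09*np.cos(g))-[0,0,.019]
for g in (1.084,.9,.75,.6,.45,.3,.2,.14,.09,.05,.0): print(g,end=' '); go((*bar(g),80.6))
E
```

```text
1.084 at [ 0.4716 -0.0789  0.0509] [-1.796e+02  1.000e-01  8.060e+01] t 31.4 F [-14.7   2.6  11.3] gap 0.011 ff 30.0 j7 -26
[0.  3.7 3. ] turn -0.0
0.9 at [ 0.4716 -0.0789  0.0509] [-1.796e+02  1.000e-01  8.060e+01] t 31.4 F [-14.7   2.6  11.3] gap 0.011 ff 30.0 j7 -26
[  0.   11.3 -12.8] turn -0.0
0.75 at [ 0.4716 -0.0789  0.0509] [-1.796e+02  1.000e-01  8.060e+01] t 31.4 F [-14.7   2.6  11.3] gap 0.011 ff 30.0 j7 -26
[  0.   19.5 -24.4] turn -0.0
0.6 at [ 0.4716 -0.0789  0.0509] [-1.796e+02  1.000e-01  8.060e+01] t 31.4 F [-14.7   2.6  11.3] gap 0.011 ff 30.0 j7 -26
[  0.   29.3 -34.6] turn -0.0
0.45 at [ 0.4716 -0.0789  0.0509] [-1.796e+02  1.000e-01  8.060e+01] t 31.4 F [-14.7   2.6  11.3] gap 0.011 ff 30.0 j7 -26
[  0.   40.5 -43.3] turn -0.0
0.3 at [ 0.4716 -0.0789  0.0509] [-1.796e+02  1.000e-01  8.060e+01] t 31.4 F [-14.7   2.6  11.3] gap 0.011 ff 30.0 j7 -26
[  0.1  53.  -50.2] turn -0.0
0.2 at [ 0.4716 -0.0789  0.0509] [-1.796e+02  1.000e-01  8.060e+01] t 31.4 F [-14.7   2.6  11.3] gap 0.011 ff 30.0 j7 -26
[  0.1  61.8 -53.8] turn -0.0
0.14 at [ 0.4716 -0.0789  0.0509] [-1.796e+02  1.000e-01  8.060e+01] t 31.4 F [-14.7   2.6  11.3] gap 0.011 ff 30.0 j7 -26
[  0.1  67.2 -55.5] turn -0.0
0.09 at [ 0.4716 -0.0789  0.0509] [-1.796e+02  1.000e-01  8.060e+01] t 31.4 F [-14.7   2.6  11.3] gap 0.011 ff 30.0 j7 -26
[  0.1  71.8 -56.6] turn -0.0
0.05 at [ 0.4716 -0.0789  0.0509] [-1.796e+02  1.000e-01  8.060e+01] t 31.4 F [-14.7   2.6  11.3] gap 0.011 ff 30.0 j7 -26
[  0.1  75.5 -57.4] turn -0.0
0.0 at [ 0.4716 -0.0789  0.0509] [-1.796e+02  1.000e-01  8.060e+01] t 31.4 F [-14.7   2.6  11.3] gap 0.011 ff 30.0 j7 -26
[  0.1  80.2 -58.1] turn -0.0
```

step_arm --deltas '[[[0, 3, -6], 0, 1], [[0, 7, -13], 0, 1], [[0, 11, -19], 0, 1], [[0, 16, -25], 0, 1], [[0, 21, -30], 0, 1], [[0, 26, -35], 0, 1], [[0, 31, -40], 0, 1], [[0, 37, -44], 0, 1], [[0, 43, -48], 0, 1], [[0, 50, -51], 0, 1], [[0, 57, -54], 0, 1], [[0, 63, -56], 0, 1], [[0, 67, -57], 0, 1], [[0, 70, -57], 0, 1], [[0, 72, -57], 0, 1], [[0, 72, -57], 0, 1], [[0, 72, -57], 0, 1]]'

```text
clock: 33.58
eef_pos: [0.5315, -0.0887, 0.1099]
eef_rot: [-178.3, 0.4, 80.6]
ft_force: [-57.3, 9.6, 69.9]
finger_gap: 0.0591
finger_force: 41.1
```

```bash
python3 - <<'E'
from h import *
def bar(g): return c2w(-.03*np.cos(g)-.09*np.sin(g),0,-.03*np.sin(g)+.09*np.cos(g))-[0,0,.019]
for g in (.09,.0): print(g,end=' '); go((*bar(g),80.6))
E
```

```text
0.09 at [ 0.5315 -0.0887  0.1099] [-178.3    0.4   80.6] t 33.6 F [-57.3   9.6  69.9] gap 0.0591 ff 41.1 j7 -22
[-0.1 11.1  2.4] turn -0.0
0.0 at [ 0.5315 -0.0887  0.1099] [-178.3    0.4   80.6] t 33.6 F [-57.3   9.6  69.9] gap 0.0591 ff 41.1 j7 -22
[-0.1 19.5  0.9] turn -0.0
```

```bash
python3 - <<'E'
from h import *
im,P,m=wcap('w6'); im2,d,m2=cap('scene')
c=cv2.resize(im2[180:280,230:370],None,fx=4,fy=4,interpolation=cv2.INTER_CUBIC); cv2.imwrite('pics/w6s.png',np.hstack([cv2.resize(c,(400,286)),cv2.resize(im,(381,286))]))
go((0.5,0,.1,80))
E
```

```text
at [ 0.5315 -0.0886  0.1099] [-178.3    0.4   80.6] t 33.7 F [-56.6   9.3  70.4] gap 0.0589 ff 41.1 j7 -22
[ 82.3 -45.5   9.9] turn 0.6
```

View pics/w6s.png

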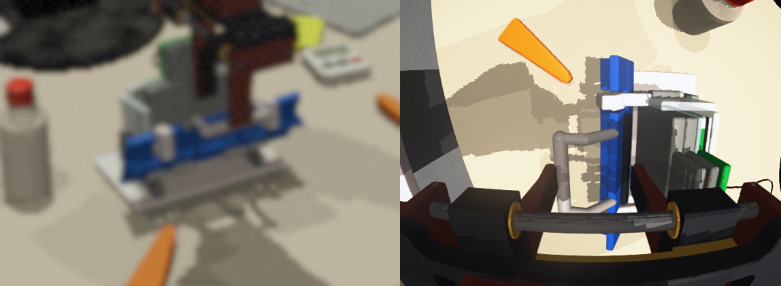

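The back finger has slipped over the gate's top edge, and the front finger is pushing the bar. I'll open, rise and look again.

step_arm --deltas '[[[0, -6, -1], 0, 0.3], [[0, -10, -3], 0, 0.25], [[0, -10, -8], 0, 0.25], [[0, -10, -20], 0, 0.25], [[0, -10, -60], 0, 0.25], [[0, -10, -110], 0, 0.25], [[0, -30, -160], 0, 0.25], [[0, -50, -200], 0, 0.5], [[0, -60, -220], 0, 0.5], [[0, -60, -220], 0, 0.5]]'

```text
clock: 34.92
eef_pos: [0.4887, -0.0811, 0.33]
eef_rot: [179.7, 0.1, 80.6]
ft_force: [0.8, -0.2, -0.3]
finger_gap: 0.0442
finger_force: 0.0
```

```bash
python3 - <<'E'
from fit import *
im,P,m=wcap('w7'); oranges(P,im); p=fit(P,im,.2); tabs(); go((.5,-.08,.3,80))
E
```

```text
wedge o [0.479  0.0313] len 0.1032 dir -51.1 skew -0.2 z 0.0169
wedge o [ 0.8664 -0.3402] len 0.0946 dir -114.1 skew 3.2 z 0.0139
? [379.85844749 328.40639269] [ 0.51533559 -0.05699376  0.43033723]Traceback (most recent call last):
  File "<stdin>", line 2, in <module>
  File "h.py", line 38, in oranges
    k=np.array([-d[1],d[0]]); sl=[np.percentile(f[(e>x-.004)&(e<x+.004)],[2,98]).mean() for x in (lo+.01,hi-.02)]
                                  ~~~~~~~~~~~~~^^^^^^^^^^^^^^^^^^^^^^^^^^^^^^^^^
    return _quantile_unchecked(
        a, q, axis, out, overwrite_input, method, keepdims, weights)
    return _ureduce(a,
                    func=_quantile_ureduce_func,
    ...<5 lines>...
                    overwrite_input=overwrite_input,
                    method=method)
    r = func(a, **kwargs)
    result = _quantile(arr,
                       quantiles=q,
    ...<2 lines>...
                       out=out,
                       weights=wgt)
    slices_having_nans = np.isnan(arr[-1, ...])
                                  ~~~^^^^^^^^^
IndexError: index -1 is out of bounds for axis 0 with size 0
```

View pics/w7.png

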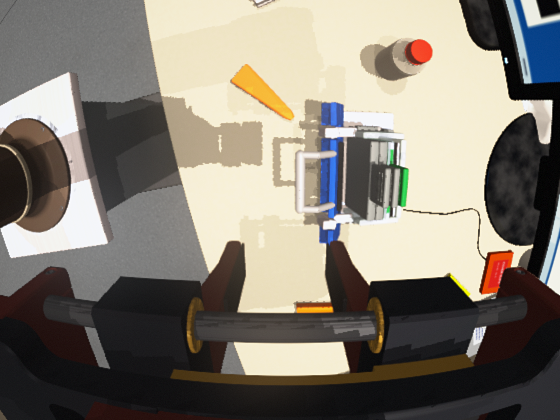

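The plates stand fine at (375,175). The gate is part-way up, with its bar at (300,180).

```bash
python3 - <<'E'
from fit import *
a=np.load('w7.npz'); P,im=a['P'],a['im']
Q=P.reshape(-1,3); h=cv2.cvtColor(im,cv2.COLOR_BGR2HSV).reshape(-1,3)
q=cradle(Q,[*O,CY,0]); b=(h[:,0]>100)&(h[:,0]<125)&(h[:,1]>120)&(abs(q[:,1])<.1)&(q[:,0]>-.12)&(q[:,0]<.03)&(q[:,2]<.1)
def rot(q,g):
    c,s=np.cos(g),np.sin(g); return np.stack([q[:,0]*c+q[:,2]*s,q[:,1],-q[:,0]*s+q[:,2]*c],1)
def res(g):
    r=rot(q[b],g[0]); return np.minimum(box(r,(0,-.097,0),(.008,.097,.062)),np.minimum(box(r,(.008,-.05,.032),(.014,.05,.044)),box(r,(-.016,-.097,.032),(0,.097,.038))))
for g0 in (.1,.3,.5): print(least_squares(res,[g0],loss='soft_l1',f_scale=.0015).x, end=' ')
k=(abs(q[:,1])<.028)&(q[:,0]>-.12)&(q[:,0]<-.015)&(q[:,2]>.06)&(q[:,2]<.12); print('\nbar cradle',k.sum(),np.percentile(q[k],[3,50,97],axis=0).round(4).tolist(),'world',np.percentile(Q[k],[3,50,97],axis=0).round(4).tolist())
tabs()
go((.478,-.079,.109,80.6))
E
```

```text
[0.51428521] [0.51428525] [0.51428521] 
bar cradle 460 [[-0.0764, -0.0262, 0.0651], [-0.072, 0.0004, 0.0686], [-0.0655, 0.0263, 0.0706]] world [[0.4988, -0.1106, 0.1116], [0.5064, -0.0841, 0.1148], [0.514, -0.0584, 0.1168]]
[(10, 9), (12, 234), (14, 96), (16, 66), (18, 54), (20, 12), (24, 147), (26, 85), (28, 60), (30, 52), (32, 19), (36, 142), (38, 77), (40, 57), (42, 58), (44, 12)]
0.04 [[0.0365, -0.0199, 0.1117], [0.0386, 0.0026, 0.119], [0.044, 0.0232, 0.1208]]
0.028 [[0.0244, -0.0203, 0.111], [0.0266, 0.0019, 0.119], [0.0322, 0.0226, 0.1207]]
0.016 [[0.0121, -0.0202, 0.1059], [0.0139, 0.0024, 0.1182], [0.0198, 0.0228, 0.1208]]
at [ 0.4881 -0.0814  0.3275] [180.    0.   80.6] t 35.0 F [-0.3 -0.4 -0.8] gap 0.0437 ff 0.0 j7 -12
[  0.7 -10.4 218.5] turn -0.0
```

step_arm --deltas '[[[0, -14, 20], 0, 1], [[0, -14, 60], 0, 1], [[0, -14, 110], 0, 1], [[0, -14, 160], 0, 1], [[0, -14, 200], 0, 1], [[0, -14, 227], 0, 1], [[0, -8, 227], 0, 1], [[0, 0, 227], 0, 1], [[0, 6, 227], 0, 1], [[0, 12, 227], 0, 1], [[0, 18, 227], 0, 1], [[0, 24, 226], 0, 1], [[0, 28, 224], 0, 1], [[0, 32, 222], 0, 1], [[0, 35, 220], 0, 1], [[0, 38, 220], 0, 1], [[0, 38, 220], 0, 1]]'

```text
clock: 37.15
eef_pos: [0.5257, -0.0875, 0.1077]
eef_rot: [180.0, -0.0, 80.6]
ft_force: [0.2, 0.1, -0.8]
finger_gap: 0.0006
finger_force: 0.0
```

step_arm --deltas '[[[0, 2, 0], 0, 1], [[0, 4, 0], 0, 1], [[0, 6, 0], 0, 1], [[0, 8, 0], 0, 1], [[0, 8, 0], 0, 1]]'

```text
clock: 37.78
eef_pos: [0.5331, -0.0887, 0.1076]
eef_rot: [-180.0, 0.0, 80.6]
ft_force: [-3.7, 1.4, 3.2]
finger_gap: 0.0004
finger_force: 1.9
```

```bash
cat >> h.py <<'E'
def gate(n='scene'):
    from fit import cradle,box
    from scipy.optimize import least_squares
    if n=='wrist': im,P,m=wcap()
    else: im,d,m=cap(n); P=cloud(d,m)
    Q=P.reshape(-1,3); h=cv2.cvtColor(im,cv2.COLOR_BGR2HSV).reshape(-1,3); q=cradle(Q,[*O,CY,0])
    b=(h[:,0]>100)&(h[:,0]<125)&(h[:,1]>120)&(abs(q[:,1])<.1)&(q[:,0]>-.12)&(q[:,0]<.03)&(q[:,2]<.1)
    def res(p):
        g=p[0];r=q[b]; c,s=np.cos(g),np.sin(g); r=np.stack([r[:,0]*c+r[:,2]*s,r[:,1],-r[:,0]*s+r[:,2]*c],1)
        return np.minimum(box(r,(0,-.097,0),(.008,.097,.062)),np.minimum(box(r,(.008,-.05,.032),(.014,.05,.044)),box(r,(-.016,-.097,.032),(0,.097,.038))))
    print('gate',n,b.sum(),least_squares(res,[.2],loss='soft_l1',f_scale=.0015).x.round(3))
E
python3 -c "
from h import *
gate(); gate('wrist'); go((.5,0,.1,80))"
```

```text
gate scene 679 [0.143]
gate wrist 6369 [0.037]
at [ 0.5331 -0.0887  0.1076] [-180.     0.    80.6] t 37.9 F [-3.7  0.8  2.1] gap 0.0006 ff 1.9 j7 -22
[ 82.1 -47.2   7.6] turn 0.6
```

step_arm --deltas '[[[0, 1, 0], 0, 1], [[0, 2, 0], 0, 1], [[0, 3, 0], 0, 1], [[0, 3, 0], 0, 1]]'

```text
clock: 38.38
eef_pos: [0.5359, -0.0891, 0.1076]
eef_rot: [-180.0, 0.0, 80.6]
ft_force: [-5.5, 0.6, 4.3]
finger_gap: 0.0003
finger_force: 2.8
```

step_arm --deltas '[[[0, 2, 0], 0, 1], [[0, 4, 0], 0, 1], [[0, 5, 0], 0, 1], [[0, 5, 0], 0, 1]]'

```text
clock: 38.88
eef_pos: [0.5362, -0.0892, 0.1071]
eef_rot: [-179.4, 0.1, 80.6]
ft_force: [-21.8, 3.9, 15.3]
finger_gap: 0.0006
finger_force: 10.9
```

```bash
python3 -c "
from h import *
gate(); gate('top'); go((.5,0,.1,80))"
```

```text
gate scene 680 [0.093]
gate top 55 [0.139]
at [ 0.5362 -0.0892  0.1071] [-1.794e+02  1.000e-01  8.060e+01] t 39.0 F [-21.3   3.8  15.8] gap 0.0007 ff 10.8 j7 -22
[ 82.1 -50.3   7.1] turn 0.6
```

The gate is fully pressed against the stop. I'll retract and measure the wedges.

step_arm --deltas '[[[0, -8, 0], 0, 1], [[0, -25, 0], 0, 1], [[0, -45, -20], 0, 1], [[0, -50, -70], 0, 1], [[0, -50, -120], 0, 1], [[0, -50, -170], 0, 0.6], [[0, -50, -215], 0, 0.5], [[0, -50, -215], 0, 0.5], [[0, -50, -215], 0, 0.5]]'

```text
clock: 40.1
eef_pos: [0.4921, -0.0821, 0.3223]
eef_rot: [179.9, 0.0, 80.5]
ft_force: [-0.7, -0.0, -0.6]
finger_gap: 0.0366
finger_force: 0.0
```

```bash
sed -i 's/if abs(np.median(q\[:,2\])-.017)>.01 : .*/if abs(np.median(q[:,2])-.017)>.01 or q[:,0].max()>.7: continue/; s/if st\[i,4\]<150/if st[i,4]<400/' h.py
cat >> h.py <<'E'
def cw(X,Y):
    c,s=np.cos(CY),np.sin(CY); return O[0]+c*X-s*Y, O[1]+s*X+c*Y
E
python3 - <<'E'
from h import *
im,P,m=wcap('w8')
try: oranges(P,im)
except Exception as e: print(e)
gate('wrist'); tabs()
o=np.array([.479,.0313]); g=o-.032*np.array([np.cos(np.radians(-51)),np.sin(np.radians(-51))])
go((*g,.1,129),(*g,.004,129)); print(g)
E
```

```text
wedge o [0.4791 0.0311] len 0.1034 dir -51.0 skew -0.2 z 0.0167
gate wrist 1556 [0.044]
[(12, 68), (14, 233), (16, 74), (18, 68), (20, 48), (24, 36), (26, 159), (28, 71), (30, 65), (32, 40), (34, 5), (36, 28), (38, 163), (40, 69), (42, 59), (44, 42), (46, 4)]
0.04 [[0.0377, -0.0201, 0.1115], [0.0396, 0.0021, 0.1188], [0.0444, 0.0233, 0.1208]]
0.028 [[0.0255, -0.0206, 0.1117], [0.0276, 0.0018, 0.1189], [0.0326, 0.0225, 0.121]]
0.016 [[0.0133, -0.0201, 0.1059], [0.015, 0.0025, 0.1177], [0.0206, 0.0233, 0.1209]]
at [ 0.4915 -0.082   0.3214] [-179.9   -0.    80.6] t 40.2 F [-0.3  0.5 -0.8] gap 0.0435 ff 0.0 j7 -12
[130.9 -54.8 221.4] turn -48.4
[130.9 -54.8 317.4] turn -48.4
[0.45886175 0.05616867]
```

step_arm --deltas '[[[25, -10, 30], -10, 0.25], [[60, -25, 80], -20, 0.25], [[95, -40, 130], -30, 0.25], [[125, -52, 180], -40, 0.25], [[131, -55, 225], -48, 0.25], [[131, -55, 270], -48, 0.25], [[131, -55, 300], -48, 0.25], [[131, -55, 316], -48, 0.25], [[131, -55, 316], -48, 0.25], [[131, -55, 316], -48, 0.9], [[131, -55, 316], -48, 0.9], [[131, -55, 316], -48, 0.9], [[131, -55, 316], -48, 0.9]]'

```text
clock: 41.88
eef_pos: [0.4595, 0.0563, 0.0071]
eef_rot: [180.0, 0.0, 128.6]
ft_force: [-0.6, -0.7, 4.2]
finger_gap: 0.032
finger_force: 29.8
```

step_arm --deltas '[[[0, 0, -10], 0, 0.9], [[0, 0, -40], 0, 0.9], [[0, 0, -90], 0, 0.9], [[0, 0, -130], 0, 0.9], [[0, 0, -130], 0, 0.9]]'

```text
clock: 42.5
eef_pos: [0.4608, 0.0567, 0.1396]
eef_rot: [179.8, 0.2, 128.5]
ft_force: [-0.0, -0.3, -1.4]
finger_gap: 0.0321
finger_force: 29.8
```

```bash
python3 - <<'E'
from h import *
x,y=cw(-.0083,.0908+.062); x2,y2=cw(-.0083,.0908+.029)
yw=129-42.2
go((x,y,.13,yw),(x,y,.081,yw),(x2,y2,.081,yw)); wcap('w9')
E
```

```text
at [0.4608 0.0567 0.1396] [179.8   0.2 128.5] t 42.5 F [-0.  -0.3 -1.4] gap 0.0321 ff 29.8 j7 6
[-73.1  93.9   9.6] turn 41.7
[-73.1  93.9  58.6] turn 41.7
[-95.2  69.4  58.6] turn 41.7
```

View pics/w9.png

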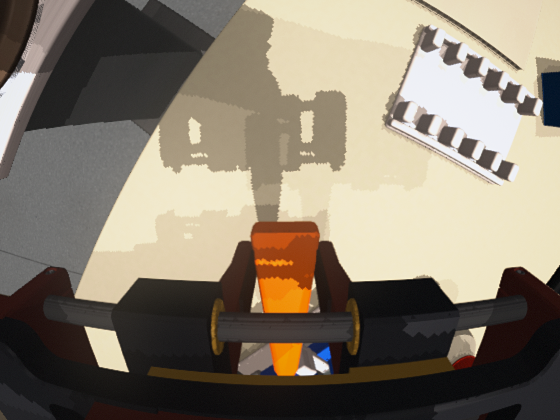

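The wedge is held, butt up at (285,240) and thin end down toward the caster. I'll measure how it sits in the grip.

```bash
cat >> h.py <<'E'
def held(P,im):
    s=bot.read_state(); p=np.array(s['eef_pos']); a=np.radians(s['eef_rot'][2]); R=np.array([[np.cos(a),np.sin(a),0],[np.sin(a),-np.cos(a),0],[0,0,-1]])
    h=cv2.cvtColor(im,cv2.COLOR_BGR2HSV); mk=cv2.inRange(h,(5,130,60),(22,255,255)); q=(P[mk>0]-p)@R; q=q[np.isfinite(q[:,0])]*1000
    q=q[(abs(q[:,1])<25)&(abs(q[:,0])<100)&(abs(q[:,2])<30)]; top=q[q[:,2]<np.percentile(q[:,2],50)+4]
    print(len(q),'x range',np.percentile(q[:,0],[1,99]).round(1),'z',np.percentile(q[:,2],[5,50,95]).round(1))
    for x in range(-90,45,9):
        k=top[abs(top[:,0]-x)<3]
        if len(k)>8: print(x,'y',np.percentile(k[:,1],[3,97]).round(1),'zmed',np.median(k[:,2]).round(1))
E
python3 -c "
from h import *
a=np.load('w9.npz'); held(a['P'],a['im'])"
```

```text
6255 x range [-76.9  20.3] z [-12.3 -11.   -3.2]
-81 y [-4.4  7.5] zmed -9.8
-72 y [-5.7  8.9] zmed -10.0
-63 y [-6.8  9.5] zmed -10.3
-54 y [-7.8 10.3] zmed -10.4
-27 y [-11.1  13.4] zmed -10.9
-18 y [-11.5  14.2] zmed -11.0
-9 y [-12.7  14.5] zmed -11.1
0 y [-13.6  15.8] zmed -11.3
9 y [-15.   20.9] zmed -11.5
18 y [-15.  17.] zmed -11.3
```

step_arm --deltas '[[[-10, 20, 0], 8, 0.9], [[-25, 45, 0], 18, 0.9], [[-45, 65, 0], 28, 0.9], [[-60, 82, 0], 37, 0.9], [[-73, 94, 0], 42, 0.9], [[-73, 94, 0], 42, 0.9], [[-73, 94, 20], 42, 0.9], [[-73, 94, 40], 42, 0.9], [[-73, 94, 55], 42, 0.9], [[-73, 94, 55], 42, 0.9]]'

```text
clock: 43.8
eef_pos: [0.5769, 0.0577, 0.08]
eef_rot: [-179.8, 0.0, 86.6]
ft_force: [-1.3, -0.2, -0.2]
finger_gap: 0.0323
finger_force: 29.8
```

```bash
python3 - <<'E'
from h import *
yw=86.8
go(*[(*cw(-.0083,.0908+w),.0845,yw) for w in (.062,.045,.037,.029)])
im,P,m=wcap('w10')
E
```

```text
at [0.5769 0.0577 0.08  ] [-179.8    0.    86.6] t 43.8 F [-1.3 -0.2 -0.2] gap 0.0323 ff 29.8 j7 -33
[ 0.5  2.8 -4.5] turn -0.2
[-16.4   1.1  -4.5] turn -0.2
[-24.3   0.2  -4.5] turn -0.2
[-32.3  -0.6  -4.5] turn -0.2
```

View pics/w10.png

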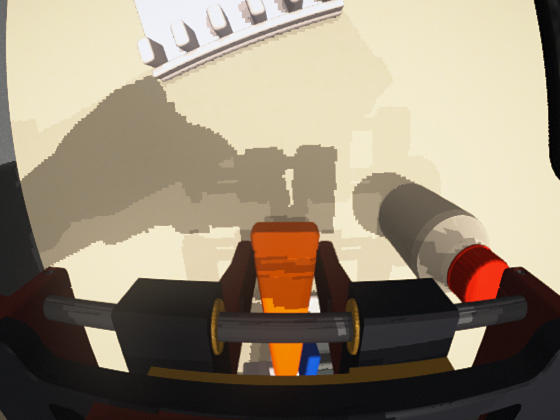

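step_arm --deltas '[[[0, 2, -4.5], 0, 0.9], [[0, 2, -4.5], 0, 0.9], [[-5, 1.5, -4.5], 0, 0.9], [[-10, 1, -4.5], 0, 0.9], [[-16, 0, -4.5], 0, 0.9], [[-16, 0, -4.5], 0, 0.9]]'

```text
clock: 44.6
eef_pos: [0.5768, 0.0412, 0.0862]
eef_rot: [-180.0, 0.0, 86.5]
ft_force: [-4.6, 1.1, -0.7]
finger_gap: 0.0321
finger_force: 29.8
```

step_arm --deltas '[[[-3, 0, 0], 0, 0.9], [[-6, 0, 0], 0, 0.9], [[-8, -1, 0], 0, 0.9], [[-8, -1, 0], 0, 0.9]]'

```text
clock: 45.1
eef_pos: [0.5761, 0.0358, 0.0865]
eef_rot: [179.9, -0.1, 86.6]
ft_force: [-3.2, 5.1, -0.3]
finger_gap: 0.0325
finger_force: 29.5
```

```bash
python3 - <<'E'
from h import *
go(*[(*cw(-.0093,.0908+w),.0845,86.8) for w in (.037,.029)]); im,P,m=wcap('w11'); held(P,im); gate()
im,d,m=cap('scene'); c=cv2.resize(im[180:290,230:370],None,fx=5,fy=5,interpolation=cv2.INTER_CUBIC); cv2.imwrite('pics/s11.png',c)
E
```

```text
at [0.5761 0.0358 0.0865] [ 1.799e+02 -1.000e-01  8.660e+01] t 45.1 F [-3.2  5.1 -0.3] gap 0.0325 ff 29.5 j7 -31
[-2.3 -1.3  2. ] turn -0.2
[-10.2  -2.1   2. ] turn -0.2
6358 x range [-77.4  20.3] z [-10.6  -9.2  -1.1]
-81 y [-5.3  5.5] zmed -7.6
-72 y [-7.1  6.8] zmed -7.9
-63 y [-8.5  7.8] zmed -8.1
-54 y [-9.3  8.4] zmed -8.4
-27 y [-12.6  11.7] zmed -8.9
-18 y [-13.   12.4] zmed -9.1
-9 y [-14.2  13. ] zmed -9.3
0 y [-15.5  14.3] zmed -9.5
9 y [-19.1  20.8] zmed -9.8
18 y [-16.4  15.3] zmed -9.7
gate scene 651 [-0.007]
```

View pics/s11.png

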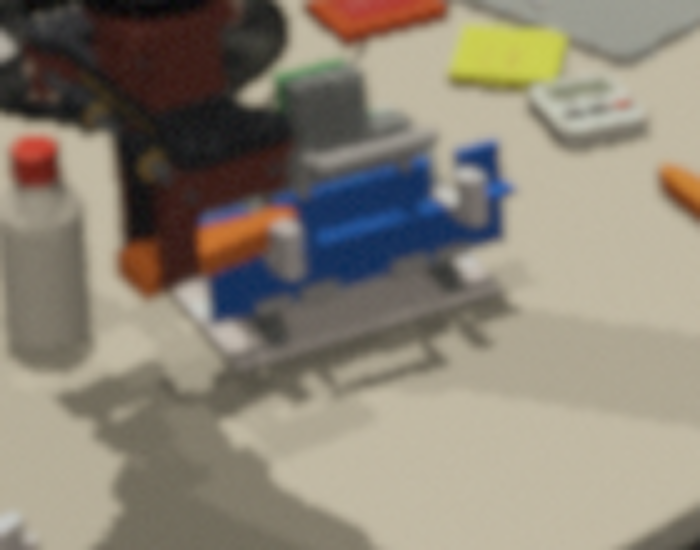

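The wedge has entered the left hook, at crop (285,240). I'll keep driving it.

step_arm --deltas '[[[-3, 0, 1], 0, 0.9], [[-6, -0.5, 2], 0, 0.9], [[-9, -1, 2], 0, 0.9], [[-11, -1, 2], 0, 0.9], [[-11, -1, 2], 0, 0.9]]'

```text
clock: 45.88
eef_pos: [0.5751, 0.0262, 0.0849]
eef_rot: [179.8, -0.2, 86.7]
ft_force: [-2.9, 8.9, 0.2]
finger_gap: 0.0324
finger_force: 29.4
```

```bash
python3 - <<'E'
from h import *
go(*[(*cw(-.0093,.0908+w),.0845,86.8) for w in (.029,.02)]); im,P,m=wcap('w12'); held(P,im); gate()
E
```

```text
at [0.5751 0.0262 0.0849] [179.8  -0.2  86.7] t 45.9 F [-2.9  8.9  0.2] gap 0.0324 ff 29.4 j7 -30
[-0.6 -1.7  0.4] turn -0.1
[-9.5 -2.7  0.4] turn -0.1
6353 x range [-76.4  20.3] z [-10.7  -9.3  -1.3]
-81 y [-5.3  5.6] zmed -8.0
-72 y [-7.2  6.9] zmed -8.4
-63 y [-7.6  8.1] zmed -8.6
-54 y [-9.3  8.8] zmed -8.6
-27 y [-12.4  12. ] zmed -9.0
-18 y [-13.2  12.3] zmed -9.3
-9 y [-14.1  13.5] zmed -9.5
0 y [-15.5  14.3] zmed -9.6
9 y [-20.  19.] zmed -9.8
18 y [-16.4  15.3] zmed -9.6
gate scene 624 [0.088]
```

step_arm --deltas '[[[-2, 0, 1], 0, 0.9], [[-4, 0, 2], 0, 0.9], [[-5, 0, 3], 0, 0.9], [[-5, 0, 3], 0, 0.9]]'

```text
clock: 46.48
eef_pos: [0.5747, 0.0217, 0.0819]
eef_rot: [179.9, -0.2, 86.7]
ft_force: [-3.0, 10.1, 1.3]
finger_gap: 0.0318
finger_force: 29.3
```

step_arm --deltas '[[[0, 0, 0], 0, 0.75], [[0, 0, 0], 0, 0.55], [[0, 0, 0], 0, 0.4], [[0, 0, -10], 0, 0.4], [[0, 0, -40], 0, 0.4], [[0, 0, -80], 0, 0.4], [[0, 0, -80], 0, 0.4]]'

```text
clock: 47.35
eef_pos: [0.576, 0.0182, 0.1649]
eef_rot: [179.6, -0.0, 86.5]
ft_force: [-0.5, -0.8, -0.1]
finger_gap: 0.0525
finger_force: 0.0
```

```bash
cat >> h.py <<'E'
def hookw(n='wrist',side=1):
    from fit import cradle
    if n=='wrist': im,P,m=wcap()
    else: im,d,m=cap(n); P=cloud(d,m)
    h=cv2.cvtColor(im,cv2.COLOR_BGR2HSV); mk=cv2.inRange(h,(5,130,60),(22,255,255)); q=cradle(P.reshape(-1,3),[*O,CY,0])[mk.ravel()>0]; q[:,1]*=side
    q=q[(q[:,1]>0)&(q[:,1]<.2)&(abs(q[:,0]+.01)<.06)&(q[:,2]>.02)&(q[:,2]<.09)]*1000
    if len(q)<20: return print('none')
    t=q[q[:,2]>np.percentile(q[:,2],85)-6]
    print(n,len(q),'y range',np.percentile(q[:,1],[1,99]).round(1),'-> w',(np.percentile(q[:,1],99)-52-59).round(1))
    for y in range(20,150,12):
        k=t[abs(t[:,1]-y)<3]
        if len(k)>5: print('  y',y,'x',np.percentile(k[:,0],[3,97]).round(1),'ztop',np.percentile(k[:,2],[10,50,90]).round(1))
E
python3 - <<'E'
from h import *
hookw(); hookw('scene'); gate('wrist'); go((*cw(-.0123,.15),.085,86.8))
E
```

```text
wrist 3960 y range [ 37.  137.2] -> w 26.2
  y 32 x [-10.8  -3.6] ztop [54.8 55.9 56.7]
  y 44 x [-16.2  -1.2] ztop [54.7 55.5 56.4]
  y 56 x [-18.1  -1.7] ztop [54.5 55.3 56.1]
  y 68 x [-21.1  -1.7] ztop [54.2 55.1 55.9]
  y 80 x [-24.6  -1.4] ztop [53.8 54.8 55.7]
  y 92 x [-27.2  -2.1] ztop [53.8 54.7 55.5]
  y 104 x [-29.8  -2.7] ztop [53.4 54.3 55.1]
  y 116 x [-32.2  -2.8] ztop [53.2 54.1 54.9]
  y 128 x [-35.   -3.1] ztop [52.9 53.9 54.8]
  y 140 x [-11.4  -3.3] ztop [49.9 52.9 53.9]
scene 215 y range [ 40.1 139.7] -> w 28.7
  y 44 x [-14.3  -0.4] ztop [53.7 55.6 56.8]
  y 68 x [-18.7   2.5] ztop [53.9 55.1 56.6]
  y 80 x [-24.7  -4.1] ztop [52.1 55.4 56.2]
  y 92 x [-27.5  -0.1] ztop [52.5 54.2 57.7]
  y 104 x [-28.2  -7.1] ztop [51.  54.9 56.1]
  y 116 x [-30.4  -9.8] ztop [50.6 54.3 55.5]
  y 128 x [-34.7  -7.8] ztop [52.7 54.1 55.3]
  y 140 x [-34.1 -13.2] ztop [51.3 53.1 55.6]
gate wrist 1287 [0.007]
at [0.5734 0.0175 0.1608] [-180.     0.    86.5] t 47.5 F [-0.8 -1.1 -0.1] gap 0.0526 ff 0.0 j7 -26
[38.5 -0.4 75.8] turn -0.3
```

The left wedge sits flat in its hook at w≈26 mm. Now the right wedge.

step_arm --deltas '[[[0, 0, -60], 0, 0.4], [[-15, -5, -120], 8, 0.4], [[-50, -15, -140], 18, 0.3], [[-95, -28, -140], 28, 0.3], [[-145, -42, -140], 38, 0.3], [[-195, -56, -140], 48, 0.3], [[-245, -70, -140], 58, 0.25], [[-295, -84, -140], 68, 0.25], [[-340, -98, -140], 78, 0.25], [[-380, -108, -140], 87, 0.25], [[-395, -112, -140], 90, 0.25], [[-395, -112, -140], 90, 0.25], [[-395, -112, -140], 90, 0.25]]'

```text
clock: 49.12
eef_pos: [0.4392, -0.3676, 0.3008]
eef_rot: [-179.9, 0.0, -3.2]
ft_force: [-0.9, -0.4, -0.1]
finger_gap: 0.0658
finger_force: 0.0
```

```bash
python3 - <<'E'
from h import *
im,P,m=wcap('w13'); oranges(P,im); go((.455,-.3754,.1,-3.7),(.455,-.3754,.005,-3.7)); hookw('top')
E
```

```text
wedge o [ 0.52   -0.3418] len 0.1035 dir -3.2 skew -0.1 z 0.0168
at [ 0.4392 -0.3676  0.3011] [-180.    -0.    -3.2] t 49.2 F [ 0.5 -1.4  0.5] gap 0.0657 ff 0.0 j7 -62
[ 16.2   6.9 201.1] turn 0.5
[ 16.2   6.9 296.1] turn 0.5
top 260 y range [ 40.8 133.5] -> w 22.5
  y 44 x [-17.9  -7.2] ztop [54.6 56.3 58.9]
  y 56 x [-18.1  -6.1] ztop [55.5 57.6 58.4]
  y 68 x [-20.8  -5.8] ztop [53.5 55.7 58. ]
  y 80 x [-22.6  -7.8] ztop [52.9 55.9 58. ]
  y 92 x [-28.2  -7.1] ztop [52.  54.6 57.8]
  y 104 x [-30.1  -5.2] ztop [53.4 54.7 57.9]
  y 116 x [-32.3  -6.7] ztop [52.7 54.7 57.2]
  y 128 x [-33.7  -8.3] ztop [54.1 54.8 58.5]
```

The right wedge had been knocked to a new spot, so I'll use the new pose.

step_arm --deltas '[[[25, -15, 50], 0, 0.25], [[47, -30, 100], 0, 0.25], [[47, -30, 150], 0, 0.25], [[47, -30, 200], 0, 0.25], [[47, -30, 250], 0, 0.25], [[47, -30, 280], 0, 0.25], [[47, -30, 295], 0, 0.25], [[47, -30, 295], 0, 0.25], [[47, -30, 295], 0, 0.9], [[47, -30, 295], 0, 0.9], [[47, -30, 295], 0, 0.9], [[47, -30, 295], 0, 0.9]]'

```text
clock: 50.72
eef_pos: [0.4872, -0.3425, 0.0068]
eef_rot: [180.0, -0.0, -3.4]
ft_force: [-1.4, 0.2, 4.4]
finger_gap: 0.0328
finger_force: 29.8
```

step_arm --deltas '[[[0, 0, -10], 0, 0.9], [[0, 0, -40], 0, 0.9], [[0, 0, -90], 0, 0.9], [[0, 0, -130], 0, 0.9], [[0, 0, -130], 0, 0.9], [[0, 0, -130], 0, 0.9]]'

```text
clock: 51.48
eef_pos: [0.4864, -0.3423, 0.1359]
eef_rot: [-180.0, 0.0, -3.4]
ft_force: [-0.3, 0.0, -0.6]
finger_gap: 0.0327
finger_force: 29.8
```

```bash
python3 - <<'E'
from h import *
im,P,m=wcap('w14'); held(P,im); yw=74.4
go((*cw(-.0083,-.0908-.072),.13,yw),(*cw(-.0083,-.0908-.062),.0845,yw))
E
```

```text
9799 x range [-16.8  84. ] z [-11.5 -10.1  -8.5]
-18 y [-16.1  15. ] zmed -10.9
-9 y [-15.3  15.5] zmed -10.8
0 y [-15.5  14.4] zmed -10.6
9 y [-23.5  12.9] zmed -10.7
18 y [-14.   11.7] zmed -10.3
27 y [-13.7  10.5] zmed -10.1
36 y [-13.6   9.3] zmed -10.0
at [ 0.4861 -0.342   0.1351] [-1.8e+02  1.0e-01 -3.4e+00] t 51.5 F [ 0.4 -0.  -1.3] gap 0.0329 ff 29.8 j7 -70
[ 36.8 -91.1   5.1] turn -77.8
[  37.8 -101.1   50.6] turn -77.8
```

step_arm --deltas '[[[2, -10, 0], -10, 0.9], [[6, -22, 0], -20, 0.9], [[12, -36, 0], -30, 0.9], [[18, -50, 0], -40, 0.9], [[24, -62, 0], -50, 0.9], [[30, -75, 0], -60, 0.9], [[34, -85, 0], -70, 0.9], [[37, -91, 0], -76, 0.9], [[37, -91, 0], -76, 0.9], [[37, -91, 20], -76, 0.9], [[38, -95, 40], -76, 0.9], [[38, -98, 50], -76, 0.9], [[38, -98, 50], -76, 0.9]]'

```text
clock: 53.15
eef_pos: [0.53, -0.2464, 0.0848]
eef_rot: [-179.9, -0.0, 72.5]
ft_force: [0.3, -0.3, -1.0]
finger_gap: 0.0328
finger_force: 29.8
```

```bash
python3 - <<'E'
from h import *
im,P,m=wcap('w15'); held(P,im)
go(*[(*cw(-.0078,-.0908-w),.0845,72.6) for w in (.062,.045,.037,.029)])
im,d,m=cap('scene'); c=cv2.resize(im[180:290,250:390],None,fx=5,fy=5,interpolation=cv2.INTER_CUBIC); cv2.imwrite('pics/s15.png',c); hookw()
E
```

```text
9930 x range [-16.5  84.3] z [-10.   -8.6  -7. ]
-18 y [-16.7  13.7] zmed -9.2
-9 y [-17.   14.4] zmed -9.2
0 y [-16.7  13.6] zmed -9.0
9 y [-23.6  20.5] zmed -9.1
18 y [-15.1  10.6] zmed -8.7
27 y [-14.9   9.4] zmed -8.7
36 y [-14.7   8.2] zmed -8.5
at [ 0.5305 -0.2467  0.0857] [-180.    -0.    72.5] t 53.2 F [ 0.3  0.3 -1.3] gap 0.033 ff 29.8 j7 -15
[ 3.  -1.1  1.2] turn -0.1
[19.9 -3.5  1.2] turn -0.1
[27.8 -4.7  1.2] turn -0.1
[35.7 -5.8  1.2] turn -0.1
none
```

View pics/s15.png

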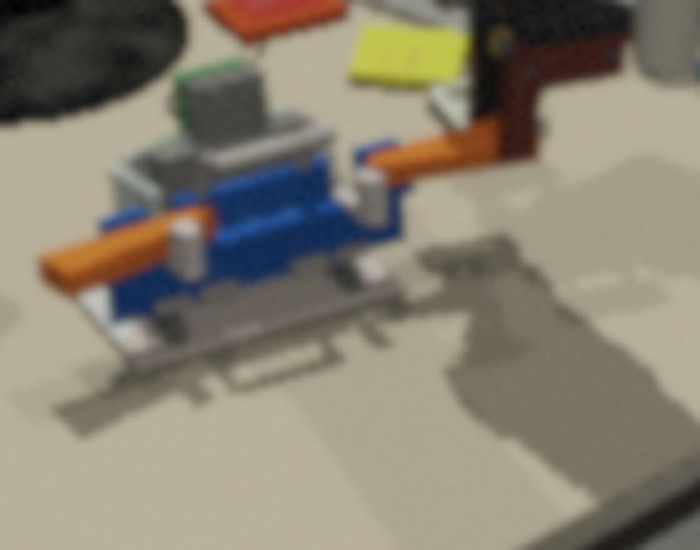

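The left wedge sits flat in its hook at (190,235). The right wedge's nose is at the right hook (370,170), ready to enter.

step_arm --deltas '[[[3, 0, 0], 0, 0.9], [[8, -1, 0], 0, 0.9], [[13, -1.5, 0], 0, 0.9], [[18, -2, 0], 0, 0.9], [[22, -3, 0], 0, 0.9], [[22, -3, 0], 0, 0.9]]'

```text
clock: 54.05
eef_pos: [0.5348, -0.2245, 0.0863]
eef_rot: [180.0, -0.0, 72.6]
ft_force: [0.5, 0.4, -0.7]
finger_gap: 0.0326
finger_force: 29.7
```

step_arm --deltas '[[[3, 0, 0], 0, 0.9], [[6, -1, 0], 0, 0.9], [[6, -1, 0], 0, 0.9]]'

```text
clock: 54.42
eef_pos: [0.5359, -0.2191, 0.0864]
eef_rot: [179.9, 0.0, 72.5]
ft_force: [1.8, -2.2, -1.3]
finger_gap: 0.0326
finger_force: 29.5
```

```bash
python3 - <<'E'
from h import *
im,P,m=wcap('w16'); held(P,im)
go(*[(*cw(-.0078,-.0908-w),.0845,72.6) for w in (.037,.029)])
E
```

```text
9982 x range [-16.6  84.2] z [-11.   -9.   -6.8]
-18 y [-16.5  14.8] zmed -10.3
-9 y [-16.1  15.1] zmed -10.2
0 y [-15.9  14.3] zmed -9.8
9 y [-23.4  21.4] zmed -9.9
18 y [-14.4  11.7] zmed -9.3
27 y [-13.8  10.5] zmed -9.0
36 y [-13.6   9. ] zmed -8.7
at [ 0.5358 -0.2192  0.0864] [179.9  -0.   72.5] t 54.5 F [ 2.9 -1.8 -0.9] gap 0.0324 ff 29.5 j7 -18
[-0.1 -1.4  1.9] turn -0.1
[ 7.8 -2.6  1.9] turn -0.1
```

step_arm --deltas '[[[3, -0.5, 1], 0, 0.9], [[6, -1, 2], 0, 0.9], [[8, -1.5, 2], 0, 0.9], [[10, -2, 3], 0, 0.9], [[12, -2, 4], 0, 0.9], [[12, -2, 4], 0, 0.9]]'

```text
clock: 55.22
eef_pos: [0.5371, -0.2088, 0.0824]
eef_rot: [179.9, 0.1, 72.5]
ft_force: [2.5, -6.5, -0.5]
finger_gap: 0.0325
finger_force: 29.3
```

```bash
python3 - <<'E'
from h import *
im,P,m=wcap('w17'); held(P,im)
go(*[(*cw(-.0078,-.0908-w),.0845,72.6) for w in (.029,.024)])
E
```

```text
9715 x range [-16.8  78.9] z [-11.3 -10.   -8.7]
-18 y [-16.1  14.3] zmed -10.0
-9 y [-16.2  15.1] zmed -10.1
0 y [-16.1  14.2] zmed -10.0
9 y [-23.7  21.5] zmed -10.3
18 y [-14.4  11.6] zmed -10.0
27 y [-13.7  10.4] zmed -10.0
36 y [-13.5   9. ] zmed -10.1
at [ 0.5371 -0.2088  0.0824] [1.799e+02 1.000e-01 7.250e+01] t 55.3 F [ 1.3 -5.8 -0.3] gap 0.0324 ff 29.3 j7 -19
[-2.4 -0.7 -2.1] turn -0.1
[ 2.5 -1.4 -2.1] turn -0.1
```

step_arm --deltas '[[[2, 0, 0], 0, 0.9], [[4, -0.5, 1], 0, 0.9], [[4, -0.5, 1], 0, 0.9]]'

```text
clock: 55.65
eef_pos: [0.5376, -0.2053, 0.0813]
eef_rot: [179.9, 0.1, 72.5]
ft_force: [0.7, -7.3, -0.6]
finger_gap: 0.0325
finger_force: 29.2
```

step_arm --deltas '[[[0, 0, 0], 0, 0.75], [[0, 0, 0], 0, 0.55], [[0, 0, 0], 0, 0.4], [[0, 0, -10], 0, 0.4], [[0, 0, -40], 0, 0.4], [[0, 0, -80], 0, 0.4], [[0, 0, -80], 0, 0.4]]'

```text
clock: 56.52
eef_pos: [0.5396, -0.2028, 0.1648]
eef_rot: [179.7, 0.0, 72.6]
ft_force: [-0.6, 0.1, 0.2]
finger_gap: 0.0528
finger_force: 0.0
```

```bash
python3 - <<'E'
from h import *
hookw('wrist',-1); hookw('scene',-1); hookw('scene',1); gate('wrist')
# stage for pushing butt: wedge axis at butt, closed fingers half 10 mm in tool x
b=c2w(-.0175,-.165,.0465); print('butt world',c2w(-.0175,-.135,.0465)); go((*b[:2],.15,74.4),(*b[:2],.075,74.4))
E
```

```text
wrist 4086 y range [ 39.7 131.3] -> w 20.3
  y 44 x [-18.1  -3.1] ztop [54.9 56.2 57.3]
  y 56 x [-20.3  -3.1] ztop [54.8 56.  57.3]
  y 68 x [-23.2  -3.1] ztop [54.2 55.7 57.1]
  y 80 x [-25.9  -3.5] ztop [53.9 55.6 57. ]
  y 92 x [-28.4  -3.4] ztop [53.5 55.4 57.1]
  y 104 x [-30.9  -3.4] ztop [53. 55. 57.]
  y 116 x [-33.2  -3.5] ztop [52.7 54.6 56.8]
  y 128 x [-34.8  -3.4] ztop [52.5 54.7 56.8]
scene 211 y range [ 26.  126.5] -> w 15.5
  y 32 x [-18.6  -4. ] ztop [53.4 55.9 57.9]
  y 44 x [-19.7  -4.8] ztop [52.6 57.4 59. ]
  y 80 x [-27.3  -6. ] ztop [54.2 56.1 57.7]
  y 92 x [-28.9  -7.8] ztop [52.7 55.1 57.7]
  y 104 x [-30.8  -7.9] ztop [52.  54.9 56.8]
  y 116 x [-30.3  -6.8] ztop [52.7 54.4 55.5]
scene 221 y range [ 39.5 139.4] -> w 28.4
  y 68 x [-21.4   0.4] ztop [54.4 56.  56.5]
  y 80 x [-24.4   0.5] ztop [51.  54.7 56.5]
  y 92 x [-28.5  -2.8] ztop [51.7 55.2 56.7]
  y 104 x [-31.4  -5.8] ztop [51.5 54.6 55.5]
  y 116 x [-32.1  -6.2] ztop [52.8 54.5 55.9]
  y 128 x [-34.   -1.9] ztop [50.8 52.9 54.4]
  y 140 x [-31.  -12.8] ztop [50.7 53.2 55.9]
gate wrist 3777 [0.014]
butt world [ 0.5326607  -0.22581479  0.08296823]
at [ 0.537  -0.2027  0.1603] [-179.9    0.    72.6] t 56.7 F [ 0.   0.7 -0.1] gap 0.0525 ff 0.0 j7 -16
[-53.    7.   10.3] turn -1.8
[-53.    7.   85.3] turn -1.8
```

step_arm --deltas '[[[-25, 3, 0], -2, 0.8], [[-53, 6, 0], -2, 1], [[-53, 6, 30], -2, 1], [[-53, 6, 65], -2, 1], [[-53, 6, 86], -2, 1], [[-53, 6, 86], -2, 1], [[-46, 6, 86], -2, 1], [[-39, 6, 86], -2, 1], [[-34, 6, 86], -2, 1], [[-30, 6, 86], -2, 1], [[-28, 6, 86], -2, 1], [[-28, 6, 86], -2, 1]]'

```text
clock: 58.22
eef_pos: [0.5347, -0.2337, 0.0755]
eef_rot: [180.0, 0.2, 74.5]
ft_force: [-1.4, -5.7, 0.1]
finger_gap: 0.0005
finger_force: 2.9
```

```bash
cat >> h.py <<'E'
def tcpc():
    s=bot.read_state(); p=np.array(s['eef_pos'])[:2]-O; c,sn=np.cos(CY),np.sin(CY); print('TCP caster XY mm',np.round([(p[0]*c+p[1]*sn)*1000,(-p[0]*sn+p[1]*c)*1000],1),'F',np.round(s['ft_force'],1),'z',round(s['eef_pos'][2],4),'t',s['clock'])
E
python3 -c "
from h import *
tcpc(); hookw('scene',-1)"
```

```text
TCP caster XY mm [  -5.1 -142.5] F [-1.4 -5.7  0.1] z 0.0755 t 58.225
scene 214 y range [ 23.1 135.2] -> w 24.2
  y 32 x [-17.4  -0.7] ztop [51.9 55.  56.7]
  y 44 x [-20.2  -1.3] ztop [52.4 54.5 56.4]
  y 80 x [-22.4  -3.3] ztop [52.  55.9 56.3]
  y 92 x [-27.4  -6.5] ztop [52.4 55.  55.7]
  y 104 x [-30.3  -1.6] ztop [52.4 54.9 56.5]
  y 116 x [-31.   -8.7] ztop [53.2 55.3 56.3]
  y 128 x [-27.5  -5.1] ztop [52.9 55.5 59.8]
```

step_arm --deltas '[[[-5, -4, 0], 0, 1], [[-2, -4, 0], 0, 1], [[0, -4, 0], 0, 1], [[2, -4, 0], 0, 1], [[3, -4, 0], 0, 1], [[3, -4, 0], 0, 1]]'

```text
clock: 59.02
eef_pos: [0.5305, -0.2304, 0.075]
eef_rot: [-179.9, 0.2, 74.5]
ft_force: [-3.6, -9.0, 0.2]
finger_gap: 0.0003
finger_force: 4.7
```

```bash
python3 -c "
from h import *
tcpc(); gate('scene')"
```

```text
TCP caster XY mm [  -9.8 -139.8] F [-3.6 -9.   0.2] z 0.075 t 59.025
gate scene 519 [-0.032]
```

step_arm --deltas '[[[1, 0, 0], 0, 1], [[2, 0, 0], 0, 1], [[3, 0, 0], 0, 1], [[3, 0, 0], 0, 1]]'

```text
clock: 59.58
eef_pos: [0.5309, -0.2281, 0.075]
eef_rot: [-179.9, 0.3, 74.4]
ft_force: [-4.3, -10.6, 1.1]
finger_gap: 0.0005
finger_force: 5.5
```

```bash
python3 -c "
from h import *
tcpc(); hookw('scene',-1);hookw('scene',1)"
```

```text
TCP caster XY mm [  -9.7 -137.5] F [ -4.3 -10.6   1.1] z 0.075 t 59.575
scene 216 y range [ 20.2 128.3] -> w 17.3
  y 32 x [-17.5  -4.3] ztop [51.7 54.8 57.1]
  y 44 x [-20.5  -3. ] ztop [51.9 55.9 57.5]
  y 80 x [-27.   -3.7] ztop [53.6 56.3 57. ]
  y 92 x [-27.4  -8.9] ztop [53.3 55.3 57.3]
  y 104 x [-28.8  -7. ] ztop [53.1 54.5 55.4]
  y 116 x [-35.3  -4.7] ztop [54.3 55.2 56.6]
scene 216 y range [ 40.  139.3] -> w 28.3
  y 44 x [-17.4  -5.1] ztop [53.9 55.8 56.4]
  y 68 x [-20.5  -3. ] ztop [51.4 55.1 56.3]
  y 80 x [-19.9  -1.6] ztop [52.  54.7 56.1]
  y 92 x [-26.   -2.5] ztop [52.5 55.1 56.3]
  y 104 x [-27.4  -6.5] ztop [52.5 54.9 56.1]
  y 116 x [-29.7  -2.5] ztop [53.6 54.3 54.8]
  y 128 x [-35.5  -5.6] ztop [50.2 54.7 55.8]
  y 140 x [-33.5 -11.7] ztop [51.4 53.7 56.1]
```

step_arm --deltas '[[[-8, 0, 0], 0, 1], [[-20, 0, 0], 0, 1], [[-20, 0, -60], 0, 1], [[-20, 0, -120], 0, 1], [[20, -5, -150], -3, 1], [[75, -10, -150], -6, 1], [[130, -15, -150], -9, 1], [[185, -20, -150], -12, 1], [[240, -26, -150], -12, 1], [[290, -32, -150], -12, 1], [[300, -33, -150], -12, 1], [[300, -33, -110], -12, 1], [[300, -33, -50], -12, 1], [[300, -33, -10], -12, 1], [[300, -33, 0], -12, 1], [[300, -33, 0], -12, 1]]'

```text
clock: 61.68
eef_pos: [0.5812, 0.073, 0.0755]
eef_rot: [-180.0, -0.0, 86.5]
ft_force: [-0.0, 0.5, 1.1]
finger_gap: 0.0004
finger_force: 0.0
```

```bash
python3 -c "
from h import *
tcpc(); hookw('top',-1);hookw('wrist',1); gate('wrist');gate('scene'); b=c2w(-.019,.148,.0465); go((*b[:2],.075,86.8))"
```

```text
TCP caster XY mm [ -9.4 167.8] F [-0.   0.5  1.1] z 0.0755 t 61.675
top 233 y range [ 33.  124.2] -> w 13.2
  y 44 x [-17.1  -5.2] ztop [54.2 57.2 58.2]
  y 56 x [-19.4  -6.7] ztop [53.9 55.6 59.3]
  y 68 x [-23.7  -6.5] ztop [52.8 54.1 57.3]
  y 80 x [-26.3  -6.7] ztop [53.8 56.1 58.5]
  y 92 x [-29.8  -5.7] ztop [53.  56.1 59.3]
  y 104 x [-31.6  -6.9] ztop [53.1 55.5 57. ]
  y 116 x [-34.2  -7.5] ztop [54.3 55.8 57.7]
wrist 205 y range [ 94.8 120.7] -> w 9.7
  y 104 x [-15.6 -10.3] ztop [54.  54.6 55.7]
  y 116 x [-15.7 -12.7] ztop [54.1 54.6 55.3]
gate wrist 0 [0.2]
gate scene 511 [-0.022]
at [0.582  0.0736 0.077 ] [179.8  -0.   86.6] t 61.9 F [ 1.   0.2 -0.3] gap 0.0001 ff 0.0 j7 -37
[-20.2  -3.4   2. ] turn -0.2
```

step_arm --deltas '[[[-7, -1, 1], 0, 1], [[-14, -2, 1], 0, 1], [[-19, -2, 1], 0, 1], [[-22, -2, 1], 0, 1], [[-24, -2, 1], 0, 1], [[-26, -3, 1], 0, 1], [[-26, -3, 1], 0, 1]]'

```text
clock: 62.75
eef_pos: [0.5771, 0.0497, 0.0745]
eef_rot: [179.9, -0.2, 86.7]
ft_force: [1.3, 4.6, 0.1]
finger_gap: 0.0006
finger_force: 2.6
```

```bash
python3 -c "
from h import *
tcpc()"
```

```text
TCP caster XY mm [ -9.6 144. ] F [1.3 4.6 0.1] z 0.0745 t 62.75
```

step_arm --deltas '[[[-2, 0, 0], 0, 1], [[-4, 0, 0], 0, 1], [[-5, -0.5, 0], 0, 1], [[-5, -0.5, 0], 0, 1]]'

```text
clock: 63.25
eef_pos: [0.5765, 0.0453, 0.0746]
eef_rot: [179.9, -0.2, 86.7]
ft_force: [1.5, 6.2, -2.1]
finger_gap: 0.0004
finger_force: 3.3
```

```bash
python3 -c "
from h import *
tcpc()"
```

```text
TCP caster XY mm [ -9.4 139.6] F [ 1.5  6.2 -2.1] z 0.0746 t 63.25
```

step_arm --deltas '[[[-2, 0, 0], 0, 1], [[-4, 0, 0], 0, 1], [[-4, 0, 0], 0, 1]]'

```text
clock: 63.62
eef_pos: [0.576, 0.0418, 0.0746]
eef_rot: [179.9, -0.2, 86.7]
ft_force: [1.8, 8.2, -0.8]
finger_gap: 0.0004
finger_force: 3.8
```

```bash
python3 -c "
from h import *
tcpc(); hookw('top',-1);hookw('top',1);gate('scene')" | grep -v '  y'
```

```text
TCP caster XY mm [ -9.4 136.1] F [ 1.8  8.2 -0.8] z 0.0746 t 63.625
top 235 y range [ 27.8 124.1] -> w 13.1
none
gate scene 458 [-0.021]
```

step_arm --deltas '[[[-2, 0, 0], 0, 1], [[-3, 0, 0], 0, 1], [[-3, 0, 0], 0, 1]]'

```text
clock: 64.15
eef_pos: [0.5757, 0.0394, 0.0746]
eef_rot: [179.9, -0.3, 86.7]
ft_force: [0.9, 9.5, 0.1]
finger_gap: 0.0004
finger_force: 4.5
```

step_arm --deltas '[[[5, 0, 0], 0, 1], [[22, 0, 0], 0, 1], [[25, 0, -60], 0, 1], [[25, 0, -120], 0, 1], [[10, -20, -180], 0, 1], [[-50, -50, -240], 0, 1], [[-110, -80, -250], 0, 1], [[-160, -95, -250], 0, 1], [[-165, -95, -250], 0, 1], [[-165, -95, -250], 0, 1]]'

```text
clock: 65.4
eef_pos: [0.4698, -0.1248, 0.3244]
eef_rot: [180.0, 0.1, 86.3]
ft_force: [-0.2, 0.9, 0.2]
finger_gap: 0.0003
finger_force: 0.0
```

```bash
python3 -c "
from h import *
tcpc(); hookw('wrist',-1);hookw('wrist',1);gate('wrist'); tabs(); im,P,m=wcap('w20')"
```

```text
TCP caster XY mm [-86.9 -45.6] F [-0.2  0.9  0.2] z 0.3244 t 65.4
wrist 1343 y range [ 26.4 125.4] -> w 14.4
  y 32 x [-7.3 -1. ] ztop [55.3 55.7 56.5]
  y 44 x [-18.3  -1.4] ztop [53.9 55.2 56.6]
  y 56 x [-19.4  -1.8] ztop [54.2 55.4 56.3]
  y 68 x [-23.2  -1.1] ztop [53.9 55.3 56.2]
  y 80 x [-25.7  -1.2] ztop [54.  55.1 56.1]
  y 92 x [-28.3  -1. ] ztop [53.6 54.9 56. ]
  y 104 x [-30.8  -2.2] ztop [53.5 54.8 55.7]
  y 116 x [-33.   -2.2] ztop [53.4 54.6 55.6]
  y 128 x [-18.1  -1.4] ztop [53.1 54.5 55. ]
wrist 1557 y range [ 23.3 121.9] -> w 10.9
  y 20 x [-7.6 -2.6] ztop [54.1 55.3 55.9]
  y 44 x [-19.6  -1.6] ztop [53.8 54.7 56. ]
  y 56 x [-20.6  -2.6] ztop [53.9 55.  55.9]
  y 68 x [-25.2  -1.4] ztop [53.7 55.  55.9]
  y 80 x [-27.3  -2.6] ztop [53.5 54.9 55.8]
  y 92 x [-30.4  -2.4] ztop [53.3 54.9 55.9]
  y 104 x [-32.5  -2.6] ztop [53.7 54.7 55.6]
  y 116 x [-35.4  -3.2] ztop [53.2 54.6 55.7]
gate wrist 917 [0.002]
[(14, 204), (16, 147), (18, 66), (20, 53), (22, 35), (26, 85), (28, 125), (30, 66), (32, 56), (34, 27), (38, 95), (40, 95), (42, 66), (44, 49), (46, 26)]
0.04 [[0.0384, -0.02, 0.1132], [0.0407, 0.0008, 0.1189], [0.0447, 0.0221, 0.1209]]
0.028 [[0.0269, -0.0208, 0.1128], [0.0286, 0.0013, 0.1188], [0.0327, 0.0226, 0.1207]]
0.016 [[0.0146, -0.0205, 0.1055], [0.0161, 0.0011, 0.1165], [0.0205, 0.0222, 0.1207]]
```

View pics/w20.png

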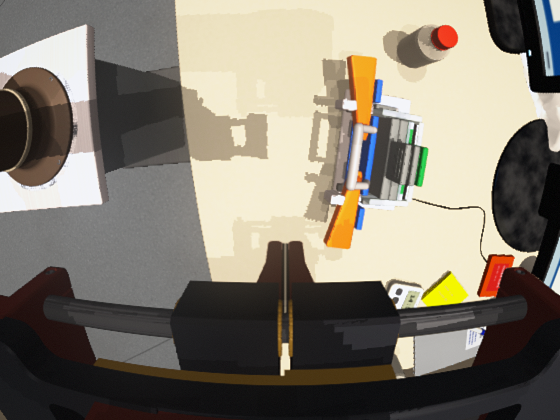

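The wedges sit flat and tight in both hooks, at (362,75) and (340,225). The gate reads about 0, and all three plates stand back against the pad. Handing in.

```bash
python3 -c "
from station import bot
print(bot.sign_off())"
```

```text
the job is handed in; nothing more can be done
None
```

I've handed in the job; the sign-off returned no verdict. The one cassette and both blanks stand against the pad, the gate measures about 0 rad, and a wedge sits tight in each hook. I didn't measure the pad's travel; I judged the clamp from how far the wedges went in.

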